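Gauge an angled blind hole and clip the depth gauge away

TASK

Take the depth gauge from its wooden rests and slide its tip into the sloping hole of the dark wooden block until it bottoms out, so that the block's face pushes the red collar up the rod and marks the depth. Draw it out without disturbing the collar, then snap the gauge sideways into both spring clips of the rack, fully home and roughly centred, and let go. Leave the glue bottle, the brush and the two small wooden blanks where they are.

Things in the scene. Friction and masses are not known exactly. Their poses are not given: they have to be found in the camera images.
- gauge_center (a point): middle of the depth gauge, on its axis: an aluminium rod 16 mm in diameter, 220 mm long, about 0.13 kg, with a black band 30 mm long at its middle (best grip, at the centre of mass). x axis along the rod from the tip to the blue tail end; its roll about x is of no account. It starts level in the rests, axis 50 mm above the bench, tip at the end nearer the robot.
- rest: wooden rests holding the gauge at the start; origin under the middle, on the bench. A board 190 x 60 mm, 8 mm thick, carries two V-notched blocks 55 mm either side of its middle along x, each 12 mm thick along the rod, 38 mm wide, tops about 53 mm above the bench. Nothing else stands between them. The middle of the rod is within 5 mm of theirs.
- gauge_tip (a point): centre of the end face of the gauge's steel tip, 110 mm from the middle of the rod (towards -x); the last 4 mm taper to 11 mm diameter. Axes as gauge_center.
- collar (a joint): position (m) of the red collar on the rod, a ring 28 mm in diameter, 14 mm long, that slides stiffly (about 2 N) and stays where it is left. Its tip-side face is 10 mm + this value from the end of the tip. Starts at 0 to 0.008; reads about 0.030 when the tip is at the bottom of the dark block's hole with the collar against the block. Range 0 to 0.07.
- dark_mouth (a point): centre of the mouth of the hole in the dark brown block (fixed), where four pale marking-out lines meet, about 74 mm above the bench. z axis points out of the hole along its axis, 40 degrees above level, roughly towards the robot's left (+y); y is level. The hole is round, 20 mm in diameter, 40 mm deep, with a flat bottom. A rod gripped square across goes in with the tool leaned 40 degrees.
- dark_floor (a point): centre of the flat bottom of the dark block's hole, 40 mm below dark_mouth along the hole. Axes as dark_mouth. The block is 60 x 60 mm and 62 mm long along the hole, its top edge about 98 mm above the bench; it sits on a plywood jig with a base board 120 x 90 mm.
- pale_mouth (a point): centre of the mouth of the hole in the pale wooden block, the same kind of block and jig but with a hole only 22 mm deep: not the one to be gauged. Axes as dark_mouth.
- rack_seat (a point): the middle between the two clips of the rack, on the axis that the gauge has when fully home, 50 mm above the bench. x axis along the clipped rod, z up; the gauge may lie either way round. It snaps in when pushed straight down, with about 8 to 18 N at its middle for both clips together, and comes to a stop at this height.
- rack: clip rack, fixed; origin under its middle, on the bench, x along the clipped rod. Dark board 230 x 60 mm, 8 mm thick. Two steel C clips open upwards, 84 mm either side of the middle, 12 mm wide along the rod; flared lips, tops about 67 mm up and 27 mm apart, lead into a sprung mouth 12 mm wide. Nothing stands between the clips. The collar, once pushed up by the dark block, clears the clip on its inner side.
- glue_mid (a point): yellow glue bottle, 52 mm in diameter, 130 mm tall, standing loose: leave alone. Point at half height.
- brush_mid (a point): flat paint brush with a wooden handle lying loose on the bench: leave alone. Point about its middle.
- blank0_mid (a point): small loose pale wooden blank, 34 x 28 x 10 mm: leave alone. Point at its middle.
- blank1_mid (a point): second small loose pale wooden blank, 34 x 28 x 10 mm: leave alone. Point at its middle.
Things that resemble listed ones, but are neither listed nor needed, are in the scene too. Leave any blue or pink look-alike of the part that bears dark_mouth alone. Leave any turquoise look-alike of the part that bears gauge_center alone.

How it is judged:
On the way, in this order (a step that is already met when the one before it is completed fails the run):
1. the gauge is lifted off its rests (its middle more than 90 mm above the bench) (height (world z) of gauge_center above 0.09 m), for 0.1 s.
2. the tip is at the bottom of the dark block's hole (within 4 mm) with the rod along the hole, and the collar is pushed up to the mark (0.0265 to 0.0345) (distance between gauge_tip and dark_floor below 0.004 m and angle between the x axis of gauge_center and the z axis of dark_floor, either way round below 0.12 rad and value of joint collar between 0.0265 and 0.0345 m), for 0.2 s.
3. the gauge is drawn out of the hole (tip more than 60 mm from the bottom) (distance between gauge_tip and dark_floor above 0.06 m), for 0.1 s.
At the end, for the whole second after the job is handed in: The gauge lies still in both clips of the rack, its middle within 3 mm of rack_seat across and in height and within 12 mm along the rod, its axis within 0.04 rad of the rack's; the collar still reads 0.0265 to 0.0345; the bottle, brush and blanks are within 25 mm of where they started (x of gauge_center in the frame of rack_seat between -0.012 and 0.012 m and y of gauge_center in the frame of rack_seat between -0.003 and 0.003 m and z of gauge_center in the frame of rack_seat between -0.003 and 0.003 m and angle between the x axis of gauge_center and the x axis of rack_seat, either way round below 0.04 rad and value of joint collar between 0.0265 and 0.0345 m and linear speed of gauge below 0.02 m/s and angular speed of gauge below 0.2 rad/s and distance of each of glue_mid, brush_mid, blank0_mid, blank1_mid from where it was at the start of the episode below 0.025 m); the robot touches nothing.
It fails at once if the glue bottle is moved by more than 25 mm (distance of glue_mid from where it was at the start of the episode above 0.025 m).
It fails at once if the brush is moved by more than 25 mm (distance of brush_mid from where it was at the start of the episode above 0.025 m).
It fails at once if the first wooden blank is moved by more than 25 mm (distance of blank0_mid from where it was at the start of the episode above 0.025 m).
It fails at once if the second wooden blank is moved by more than 25 mm (distance of blank1_mid from where it was at the start of the episode above 0.025 m).
It also fails if it takes over 54 s, if anything falls off the work surface, if the arm or the gripper's body presses on something with over 40 N, if the wrist force passes 120 N, or if a joint passes its speed limit or range.

ROBOT

A 6-joint arm with a two-finger parallel gripper is mounted at the origin on the work surface. World frame = base frame: x ahead of the robot, y to its left, z up, the work surface at z = 0. Lengths are in m, angles in rad, forces in N, time in s.
With the tool pointing down it reaches from about 0.35 to 0.875 m from the base axis. Payload 4.2 kg.
Tool frame: the origin (TCP) lies at the very end of the fingers, on their centre line; the grasp point (between the pads) lies 19 mm behind it; y points along the fingers, z is the direction in which the jaws open and shut, and the axes are right-handed (so a half turn about y gives the same grasp; the last joint's range is limited). The gripper opens to 87 mm and grips with 3 to 60 N. Pads are 19 mm wide; open, the fingers measure 117 mm over their backs; the gripper's body (75 mm by 190 mm) begins 51 mm behind the grasp point.
Start: joints at [1.518, 0.385, 0.008, 0, -1.194, -0.259], TCP at [0.192, 0.595, 0.223] pointing down, gripper open.
Joint ranges: [-3.14, 3.14], [-1.21, 2.06], [-1.07, 1.41], [-3.16, 2.05], [-2.99, -0.16], [-3.1, 3.1]. Speed limits (rad/s): [2.79, 2.79, 3.14, 3.14, 3.14, 3.14].

INTERFACE

Orientations are given as a unit quaternion [w, x, y, z].
In Python, from cell import env gives the robot as it stands.
- The arm moves only by the shell command python3 -m pendant 'ROWS' [OPENING] [FORCE]. ROWS is JSON, a list of rows, each a list of 4 numbers: the shift along the tool's x, y, z in mm, then the turn about the tool's y in degrees. In form: [[x, y, z, yaw], ...]. A call has 1 to 8 rows; each row is the pose to reach, as a shift and turn from the pose measured when the call began, along the tool's axes at that moment; what a row does not reach only later rows make up. A row lasts 1/12 s, in which the tool goes at most 41.7 mm and 7.16 degrees, less where a joint would pass 70% of its speed; a pose out of reach is approached as far as the arm can. A call with a gripper value outside its range is refused whole. OPENING is the opening, from 0 (shut) to 1 (fully open), set as the call begins (- or left out, the last holds). The fingers move at their own pace and stop on an object; FORCE is the grip in N (left out, the last holds). Time passes only in rows, so rows that repeat a pose let the fingers close. It gives the time, the measured TCP pose, the force and the opening at its end, in the units of the state.
- env.observe(): the state, without advancing time (a new reading comes with each control period).
- env.read_camera(name): name is "scene" or "top" or "wrist"; returns (picture, depth): 480x640x3 uint8, red, green, blue; 480x640 float32, m along the optical axis (not along the pixel's ray), 0 where there is no reading.
- env.get_calibration(name): a dict with "fx", "fy", "cx", "cy" (pixels), "cam_to_world" (4x4, takes a point from camera to world coordinates). Camera axes: x right, y down, z forward; pixel columns grow to the right and rows downward; lengths in m; the calibration is good to about 2 mm. A picture is of the moment at which its call begins: read the wrist's pose just before it. get_calibration takes no time and is no camera call; for the wrist camera it gives the pose at the moment of the call.
- env.hand_in(): hands the job in, once; it reports no verdict.
The state is a dict: "clock": time; "qpos": joint angles; "qd": joint speeds; "joint_efforts": joint torques, N m; "ee_pos": TCP position; "ee_rot": TCP orientation; "contact_force": force on the tool from outside, world axes, zero at the start; "ft_torque": the same for the moment, N m; "width": finger opening in m.
Only numpy, scipy, OpenCV 4.12 (cv2) and the standard library are available. Lean on these libraries where they do the work, as an engineer would, in place of code of your own. Each camera call takes 0.05 s, during which the arm holds its last target.

## Working session

There is one attempt and no reset: what is moved stays moved. The work goes in short steps, Python scripts to look and compute and a shell command to move; the robot and the scene stay as the last step left them, time stands still between calls to the robot, and variables do not carry over. Pictures are saved under pics/ and viewed, and the job is handed in when it is done.

```bash
ls -la; mkdir -p pics; python3 - <<'E'
from cell import env
import cv2,numpy as np
s=env.observe()
for k,v in s.items(): print(k,np.round(v,4))
for n in ["scene","top","wrist"]:
    c=env.get_calibration(n); print(n,{k:np.round(v,3).tolist() for k,v in c.items()})
    p,d=env.read_camera(n); cv2.imwrite(f"pics/{n}0.png",p[:,:,::-1]); np.savez(f"{n}0.npz",p=p,d=d,c=c)
E
```

```text
total 12
drwxr-xr-x  3 agent agent 4096 Dec  6 11:15 .
drwxr-xr-x 23 root  root  4096 Dec  6 11:15 ..
drwxr-xr-x  2 agent agent 4096 Dec  6 11:15 pics
clock 0.0
qpos [ 1.5176e+00  3.8550e-01  6.6000e-03 -5.0000e-04 -1.1940e+00 -2.5860e-01]
qd [-0.0005 -0.0003  0.0013  0.0012 -0.0008 -0.0005]
joint_efforts [ 8.00000e-04 -3.90667e+01  1.87412e+01  4.22010e+00  1.11000e-02
 -2.00000e-04]
ee_pos [0.1915 0.5943 0.2215]
ee_rot [ 0.11   -0.1098 -0.6977  0.6993]
contact_force [-0.7993  0.5171 -0.5281]
ft_torque [-0.0216 -0.028  -0.0194]
width 0.0868
scene {'fx': 519.87, 'fy': 519.87, 'cx': 318.801, 'cy': 240.422, 'cam_to_world': [[0.716, 0.511, -0.476, 1.009], [0.699, -0.529, 0.482, -0.539], [-0.006, -0.677, -0.736, 0.857], [0.0, 0.0, 0.0, 1.0]]}
top {'fx': 472.774, 'fy': 472.774, 'cx': 324.159, 'cy': 234.198, 'cam_to_world': [[-0.0, -0.996, 0.091, 0.439], [-1.0, 0.001, 0.009, -0.048], [-0.009, -0.091, -0.996, 1.209], [0.0, 0.0, 0.0, 1.0]]}
wrist {'fx': 370.194, 'fy': 370.194, 'cx': 321.259, 'cy': 232.411, 'cam_to_world': [[-0.308, -0.911, -0.274, 0.268], [-0.951, 0.296, 0.087, 0.571], [0.002, 0.287, -0.958, 0.384], [0.0, 0.0, 0.0, 1.0]]}
```

```bash
python3 -m pendant --help 2>&1 | head -30
```

```text
invalid input: not JSON, or not a number
```

View pics/scene0.png

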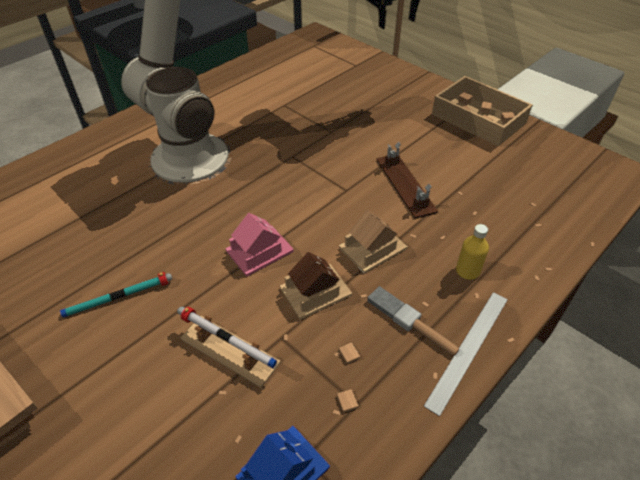

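View pics/top0.png

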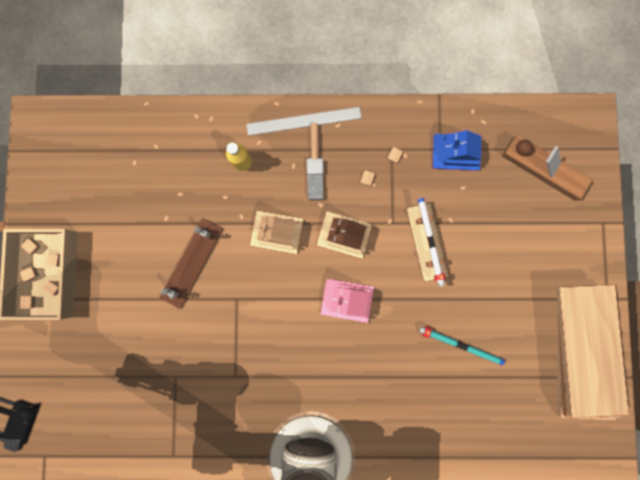

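View pics/wrist0.png

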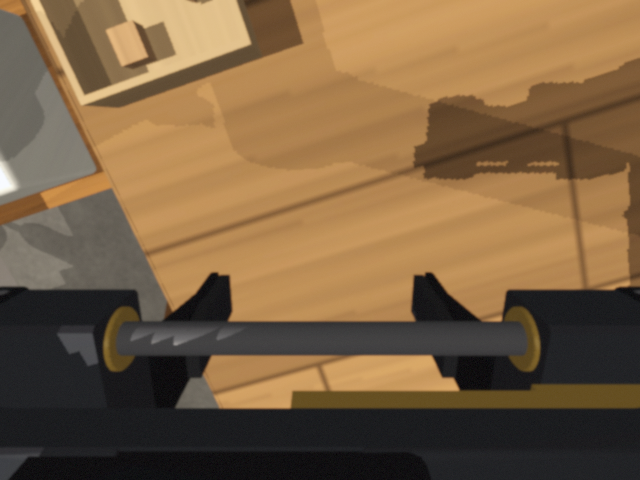

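```bash
cat > h.py <<'E'
import numpy as np,cv2
from scipy.spatial.transform import Rotation as R
def load(n):
    z=np.load(n,allow_pickle=True); return z['p'],z['d'],z['c'].item()
def plane(c,u,v,z):
    M=np.array(c['cam_to_world']); r=M[:3,:3]@np.array([(u-c['cx'])/c['fx'],(v-c['cy'])/c['fy'],1.]); o=M[:3,3]
    return o+r*(z-o[2])/r[2]
def pts(c,d):
    M=np.array(c['cam_to_world']); v,u=np.mgrid[:d.shape[0],:d.shape[1]]
    P=np.stack([(u-c['cx'])/c['fx']*d,(v-c['cy'])/c['fy']*d,d],-1); return P@M[:3,:3].T+M[:3,3]
def proj(c,P):
    M=np.array(c['cam_to_world']); q=(np.asarray(P)-M[:3,3])@M[:3,:3]; return np.array([c['fx']*q[0]/q[2]+c['cx'],c['fy']*q[1]/q[2]+c['cy']])
def toolR(s): q=s['ee_rot']; return R.from_quat([q[1],q[2],q[3],q[0]]).as_matrix()
def grab(n,tag):
    from cell import env
    s=env.observe(); c=env.get_calibration(n); p,d=env.read_camera(n)
    np.savez(f"{tag}.npz",p=p,d=d,c=c,s=s); return p,d,c,s
def crop(p,u0,v0,u1,v1,k,f):
    cv2.imwrite(f"pics/{f}.png",cv2.resize(p[v0:v1,u0:u1,::-1],None,fx=k,fy=k,interpolation=cv2.INTER_CUBIC))
E
python3 - <<'E'
from h import *
p,d,c=load('top0.npz')
crop(p,230,190,490,330,3,'topc1')
crop(p,150,90,350,320,2.6,'topc2')
from cell import env
s=env.observe(); Rt=toolR(s); print(Rt.round(3)); cw=np.array(env.get_calibration('wrist')['cam_to_world'])
print('cam in tool',(Rt.T@(cw[:3,3]-s['ee_pos'])).round(3),(Rt.T@cw[:3,:3]).round(3))
p2,d2,c2=load('scene0.npz'); crop(p2,60,180,420,440,2.2,'scc1')
E
```

```text
[[-0.952 -0.    -0.307]
 [ 0.307 -0.002 -0.952]
 [-0.    -1.     0.002]]
cam in tool [-0.08  -0.163 -0.001] [[ 0.001  0.958  0.288]
 [-0.    -0.288  0.958]
 [ 1.    -0.001 -0.   ]]
```

View pics/topc1.png

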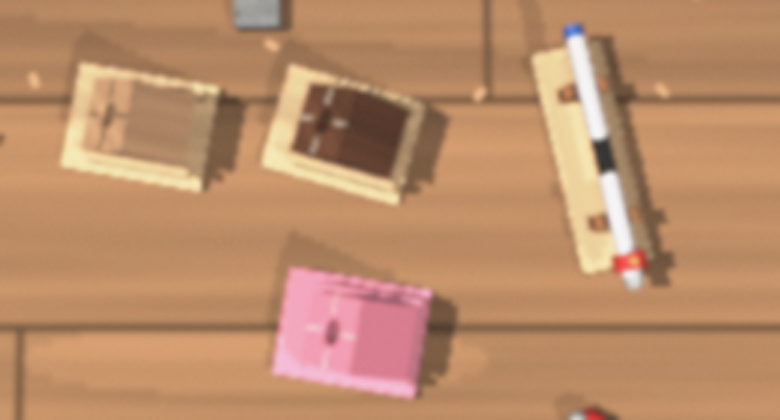

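View pics/scc1.png

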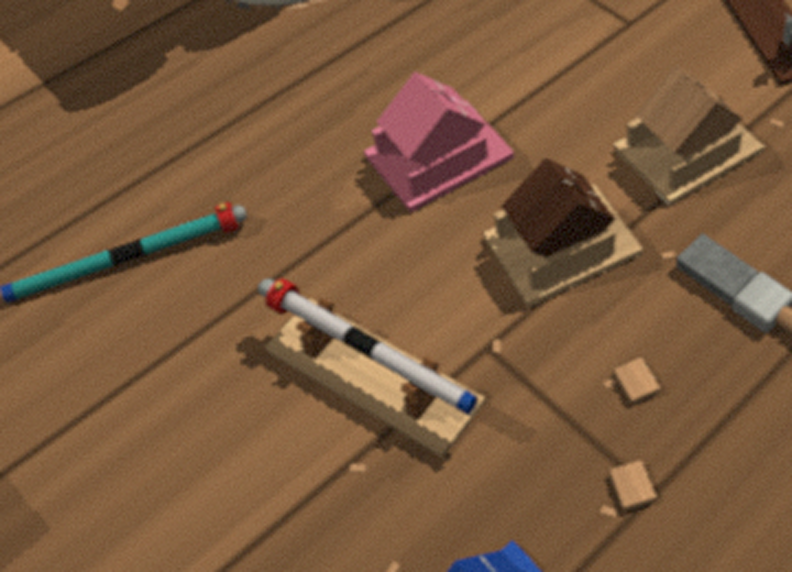

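View pics/topc2.png

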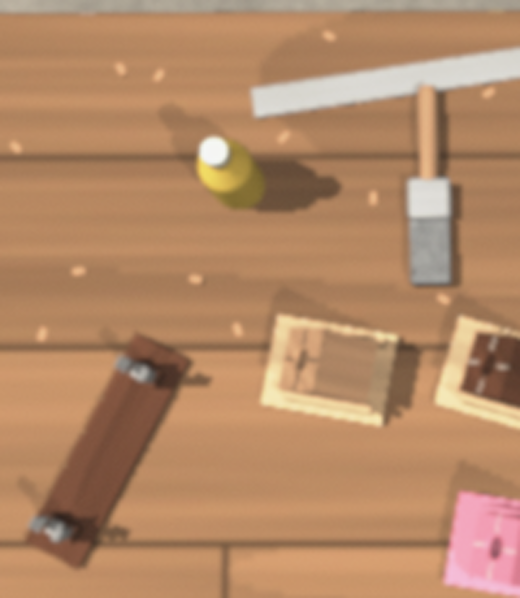

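```bash
python3 - <<'E'
from h import *
p,d,c=load('top0.npz'); P=pts(c,d)
# gauge by height: points z>0.05 in region
reg=np.zeros(d.shape,bool); reg[190:292,400:460]=1
m=reg&(P[...,2]>0.047)
hsv=cv2.cvtColor(p,cv2.COLOR_RGB2HSV)
gm=reg&(((hsv[...,1]<60)&(hsv[...,2]>140))|((hsv[...,0]>105)&(hsv[...,0]<130)&(hsv[...,1]>100))|(hsv[...,2]<60)|(((hsv[...,0]<6)|(hsv[...,0]>174))&(hsv[...,1]>150)))
n,l,st,ce=cv2.connectedComponentsWithStats(gm.astype(np.uint8)); i=1+st[1:,4].argmax(); mm=l==i; print(st[i])
v,u=np.nonzero(mm); X=np.array([plane(c,a,b,0.055) for a,b in zip(u,v)])[:,:2]
mu=X.mean(0); w=np.linalg.svd(X-mu)[2][0]; w*=np.sign(w[0]); t=(X-mu)@w
print('axis',w, 'yaw',np.degrees(np.arctan2(w[1],w[0])),'ends',mu+w*t.min(),mu+w*t.max(),t.max()-t.min(),'mid',mu+w*(t.max()+t.min())/2)
bl=reg&mm&(hsv[...,2]<70); v,u=np.nonzero(bl); print('black',plane(c,u.mean(),v.mean(),0.055),len(u))
print('mouth',plane(c,338,230.7,0.074), 'depth z', P[225:236,333:343,2].round(3)[::3,::3])
for q in [(230.5,190)]: pass
E
```

```text
[417 197  16  40 272]
axis [0.97441726 0.22474654] yaw 12.98797418439089 ends [ 0.53937451 -0.29511782] [ 0.63540896 -0.27296775] 0.09855577586158976 mid [ 0.58739173 -0.28404279]
black [nan nan nan] 0
mouth [ 0.55098185 -0.0708744   0.074     ] depth z [[0.06  0.069 0.07  0.081]
 [0.06  0.061 0.063 0.085]
 [0.059 0.061 0.057 0.086]
 [0.064 0.07  0.08  0.091]]<stdin>:12: RuntimeWarning: Mean of empty slice.
  ret = ret.dtype.type(ret / rcount)
```

```bash
cat >> h.py <<'E'
def goal(x,y,z,yaw):
    from cell import env
    s=env.observe(); Rt=toolR(s); d=Rt.T@(np.array([x,y,z])-s['ee_pos'])*1000
    cy=np.degrees(np.arctan2(Rt[1,0],Rt[0,0])); dy=-((yaw-cy+180)%360-180)
    print('t',round(float(s['clock']),2),'pos',np.round(s['ee_pos'],4),'yaw',round(cy,2),'w',round(float(s['width']),4),'F',np.round(s['contact_force'],1))
    print('total xyz mm',d.round(1),'turn deg',round(dy,2),'rows>=',round(max(np.linalg.norm(d)/41.7,abs(dy)/7.16),1), 'tilt', (-Rt[2,1]).round(4))
E
cat > goal.py <<'E'
import sys; from h import *
goal(*map(float,sys.argv[1:5]))
E
python3 goal.py 0.59 -0.28 0.24 13
python3 - <<'E'
from h import *
p,d,c=load('top0.npz')
for n,u,v,z in [('black',431,241.7,.058),('tip',440.7,283.7,.05),('tail',421.3,200,.055),('clipA',150+137/2.6,90+372/2.6,.06),('clipB',150+52/2.6,90+527/2.6,.06),('glue',237,150,.12),('palemouth',230+103/3,190+115/3,.074)]: print(n,plane(c,u,v,z).round(3))
E
```

```text
t 0.15 pos [0.1916 0.5944 0.2217] yaw 162.13 w 0.0868 F [ 0.3 -0.3 -0.2]
total xyz mm [-647.5  -17.   710. ] turn deg 149.13 rows>= 23.0 tilt 1.0
black [ 0.525 -0.298  0.058]
tip [ 0.424 -0.321  0.05 ]
tail [ 0.629 -0.277  0.055]
clipA [0.547 0.26  0.06 ]
clipB [0.402 0.336 0.06 ]
glue [0.738 0.167 0.12 ]
palemouth [0.557 0.107 0.074]
```

```bash
python3 goal.py 0.47 0.30 0.26 92
```

```text
t 0.15 pos [0.1916 0.5944 0.2217] yaw 162.13 w 0.0868 F [ 0.3 -0.3 -0.2]
total xyz mm [-355.3  -37.9  194.8] turn deg 70.13 rows>= 9.8 tilt 1.0
```

```bash
python3 -m pendant '[[-36,-4,20,7],[-72,-8,40,14],[-108,-12,60,21],[-144,-16,80,28],[-180,-20,100,35],[-216,-24,119,42],[-252,-28,138,49],[-288,-32,157,56]]' 1; python3 goal.py 0.47 0.30 0.26 92
```

```text
clock: 0.82
ee_pos: [0.4184, 0.3549, 0.2542]
ee_rot: [0.426, -0.427, -0.563, 0.565]
contact_force: [0.1, 1.6, 0.6]
width: 0.0871
t 0.82 pos [0.4184 0.3549 0.2542] yaw 105.8 w 0.0871 F [0.1 1.6 0.6]
total xyz mm [-66.9  -5.8 -34.7] turn deg 13.8 rows>= 1.9 tilt 1.0
```

```bash
python3 -m pendant '[[-34,-3,-17,7],[-67,-6,-35,14],[-67,-6,-35,14],[-67,-6,-35,14]]'; python3 - <<'E'
from h import *
p,d,c,s=grab('wrist','w_rack'); cv2.imwrite('pics/w_rack.png',p[:,:,::-1]); print(s['ee_pos'],s['clock'])
E
```

```text
clock: 1.15
ee_pos: [0.4713, 0.2983, 0.2599]
ee_rot: [0.493, -0.493, -0.506, 0.508]
contact_force: [-1.2, 0.3, -0.3]
width: 0.0872
[0.47129029 0.29829607 0.25992545] 1.15
```

View pics/w_rack.png

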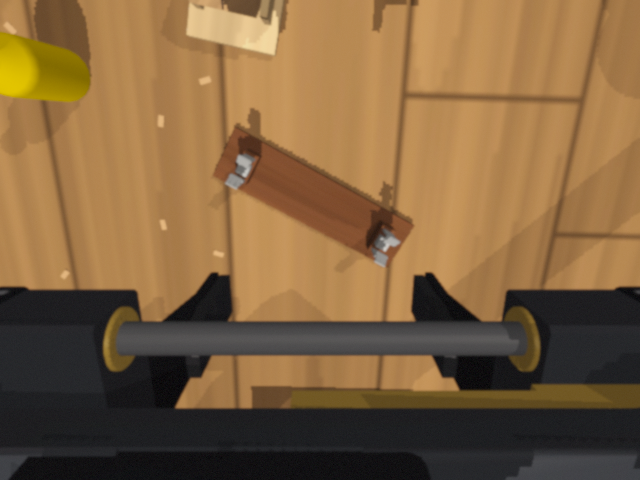

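```bash
python3 - <<'E'
from h import *
p,d,c=load('w_rack.npz'); P=pts(c,d)
crop(p,190,100,440,290,3,'w_rackc')
hsv=cv2.cvtColor(p,cv2.COLOR_RGB2HSV)
reg=np.zeros(d.shape,bool); reg[110:275,200:425]=1
print(hsv[200,320],hsv[180,180],P[200,320],P[180,180])
m=reg&(P[...,2]>0.004)&(P[...,2]<0.012)
m=reg&(hsv[...,0]<12)&(hsv[...,2]<150)&(P[...,2]>0.003)&(P[...,2]<0.013)
m=cv2.morphologyEx(m.astype(np.uint8),cv2.MORPH_OPEN,np.ones((3,3)))
n,l,st,ce=cv2.connectedComponentsWithStats(m); i=1+st[1:,4].argmax(); v,u=np.nonzero(l==i)
X=np.array([plane(c,a,b,0.008)[:2] for a,b in zip(u,v)]).astype(np.float32)
r=cv2.minAreaRect(X*1000); print(r)
clip=reg&(P[...,2]>0.045)
for i in range(2):
    rr=np.zeros_like(reg); rr[:, :320] =1
    q=clip&(rr if i==0 else ~rr); print('clip',q.sum(),np.median(P[q],0).round(4),P[q].min(0).round(4),P[q].max(0).round(4))
E
```

```text
[ 12 165 127] [ 15 137 171] [0.4732263  0.3053914  0.00759316] [6.33589819e-01 2.87813833e-01 6.30196360e-04]
((553.2632446289062, 243.70843505859375), (23.267507553100586, 32.55935287475586), 88.8310546875)
clip 409 [0.5502 0.2631 0.0646] [0.4744 0.22   0.0455] [0.5646 0.2894 0.4229]
clip 363 [0.4075 0.3367 0.064 ] [0.3922 0.22   0.0453] [0.4744 0.361  0.4229]
```

View pics/w_rackc.png

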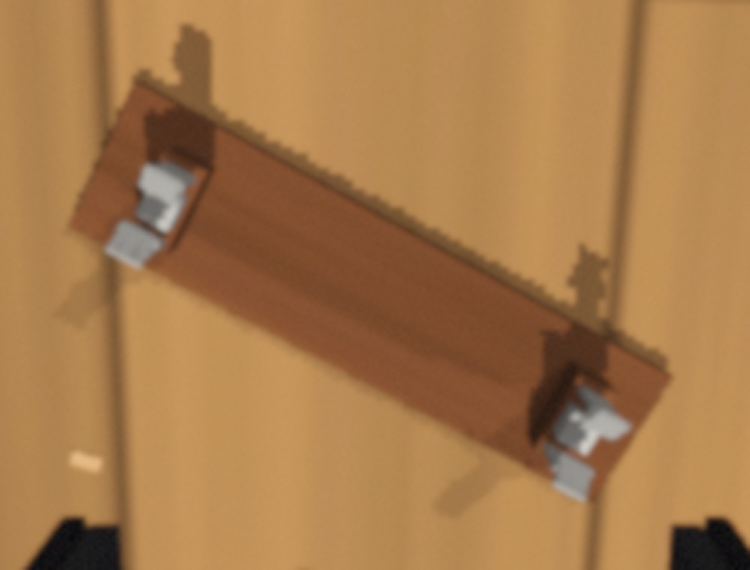

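```bash
python3 - <<'E'
from h import *
p,d,c=load('w_rack.npz'); P=pts(c,d)
C=[plane(c,190+u/3,100+v/3,0.008) for u,v in [(140,88),(668,378),(595,498),(73,225)]]
C=np.array(C); print(C.round(4)); print('cen',C.mean(0),'len',np.linalg.norm(C[1]-C[0]),np.linalg.norm(C[2]-C[3]),np.linalg.norm(C[3]-C[0]),np.linalg.norm(C[2]-C[1]))
ax=(C[0]+C[3]-C[1]-C[2])[:2]; print('yaw',np.degrees(np.arctan2(ax[1],ax[0])))
m=(P[...,2]>0.055)&(P[...,2]<0.072); m[:,:]&=True
mm=np.zeros_like(m); mm[140:195,215:265]=1; mm[220:275,360:410]=1; m&=mm
n,l,st,ce=cv2.connectedComponentsWithStats(m.astype(np.uint8))
for i in range(1,n):
    if st[i,4]>15: print(st[i],ce[i].round(1),P[l==i].mean(0).round(4),P[l==i].max(0).round(4))
E
python3 goal.py 0.55 -0.02 0.26 60
```

```text
[[0.5651 0.2301 0.008 ]
 [0.3646 0.3332 0.008 ]
 [0.389  0.3838 0.008 ]
 [0.592  0.28   0.008 ]]
cen [0.47770554 0.30679348 0.008     ] len 0.22547291969849356 0.22797165219908772 0.05667112871069395 0.05616910933293088
yaw -27.153467976038105
[237 155  15  14 122] [243.8 161.4] [0.5475 0.2583 0.0629] [0.5549 0.2651 0.0687]
[226 174  18  16 167] [234.2 181. ] [0.5575 0.2774 0.0623] [0.5646 0.2848 0.0685]
[384 235  16  12 111] [391.2 240.5] [0.3996 0.3343 0.0627] [0.4062 0.3415 0.0682]
[374 251  14  16 148] [380.3 258.2] [0.4092 0.354  0.0622] [0.4162 0.361  0.0677]
t 1.2 pos [0.4705 0.2993 0.2598] yaw 91.73 w 0.087 F [-0.2 -0.5 -0.9]
total xyz mm [-3.215e+02  3.000e-01 -6.990e+01] turn deg 31.73 rows>= 7.9 tilt 1.0
```

```bash
python3 goal.py 0.585 0.01 0.25 60
```

```text
t 1.2 pos [0.4705 0.2993 0.2598] yaw 91.73 w 0.087 F [-0.2 -0.5 -0.9]
total xyz mm [-292.6   10.2 -105.8] turn deg 31.73 rows>= 7.5 tilt 1.0
```

```bash
python3 -m pendant '[[-37,1,-13,4],[-75,2,-27,8],[-112,4,-40,12],[-150,5,-54,16],[-187,7,-67,20],[-224,8,-80,24],[-260,9,-94,28],[-293,10,-106,32]]'; python3 -m pendant '[[0,0,0,0],[0,0,0,0]]'; python3 - <<'E'
from h import *
p,d,c,s=grab('wrist','w_dark'); cv2.imwrite('pics/w_dark.png',p[:,:,::-1]); print(s['ee_pos'],s['clock'])
E
python3 goal.py 0.585 0.01 0.25 60
```

```text
clock: 1.87
ee_pos: [0.5855, 0.0093, 0.25]
ee_rot: [-0.613, 0.614, 0.351, -0.353]
contact_force: [0.1, 0.5, 0.5]
width: 0.0868
clock: 2.03
ee_pos: [0.5854, 0.009, 0.249]
ee_rot: [-0.613, 0.613, 0.35, -0.353]
contact_force: [0.3, 0.2, -0.6]
width: 0.0869
[0.58544784 0.00898329 0.24904943] 2.0333
t 2.08 pos [0.5852 0.0099 0.2493] yaw 59.76 w 0.0872 F [ 0.7  0.1 -0.6]
total xyz mm [-0.1 -0.7  0.2] turn deg -0.24 rows>= 0.0 tilt 1.0
```

View pics/w_dark.png

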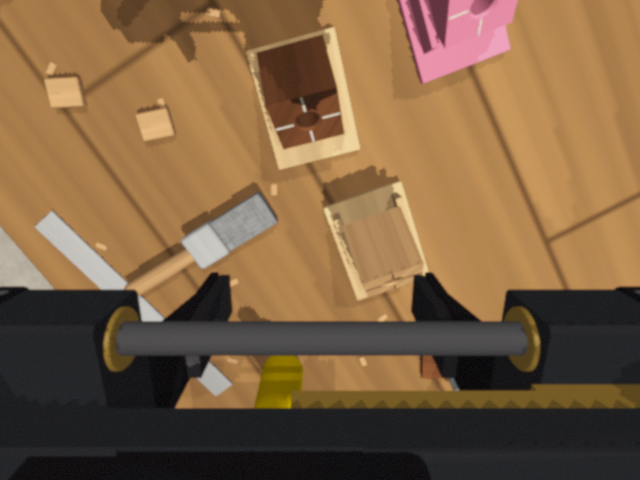

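```bash
python3 - <<'E'
from h import *
p,d,c=load('w_dark.npz'); crop(p,235,20,375,175,5,'w_darkc')
E
```

```text
(no output)
```

View pics/w_darkc.png

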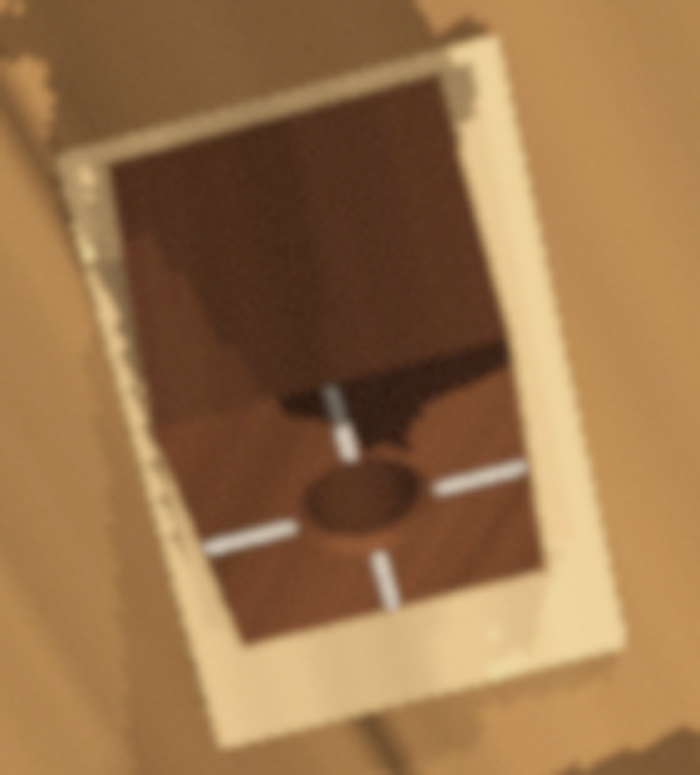

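```bash
python3 - <<'E'
from h import *
p,d,c=load('w_dark.npz'); P=pts(c,d)
# face polygon minus hole
poly=np.array([(175,450),(495,370),(530,560),(255,625)])/5+[235,20]
m=cv2.fillPoly(np.zeros(d.shape,np.uint8),[poly.round().astype(np.int32)],1)>0
vv,uu=np.mgrid[:480,:640]; m&=((uu-307.5)**2+(vv-120)**2>15**2)&(d>0)
X=P[m]; mu=X.mean(0); 
for k in range(3):
    mu=X.mean(0); n=np.linalg.svd(X-mu,full_matrices=False)[2][2]; n*=np.sign(n[2]); r=(X-mu)@n; X=X[abs(r)<0.003]
print(len(X),'normal',n.round(3),'elev',np.degrees(np.arcsin(n[2])).round(1),'yaw',np.degrees(np.arctan2(n[1],n[0])).round(1),'rms',r.std())
M=np.array(c['cam_to_world']);o=M[:3,3]
def hit(u,v):
    ray=M[:3,:3]@np.array([(u-c['cx'])/c['fx'],(v-c['cy'])/c['fy'],1.]); return o+ray*((mu-o)@n)/(ray@n)
g=lambda u,v:(235+u/5,20+v/5)
print('mouth plane',hit(*g(365,506.5)).round(4),'z.074',plane(c,*g(365,506.5),.074).round(4),'ellipse',hit(*g(361,497)).round(4))
a,b=hit(*g(205,547)),hit(*g(525,466)); t=(a-b); print('level dir',t.round(4),np.linalg.norm(t),'axis yaw',np.degrees(np.arctan2(t[1],t[0])).round(2)+90)
for q in [(160,437),(507,348),(545,570),(243,643)]: print(hit(*g(*q)).round(4))
# jig board edges
for q1,q2 in [((222,747),(626,645)),((222,747),(62,160)),((626,645),(495,40))]:
    a,b=plane(c,*g(*q1),.01),plane(c,*g(*q2),.01); t=b-a; print('edge',np.degrees(np.arctan2(t[1],t[0])).round(2),np.linalg.norm(t).round(4))
E
python3 goal.py 0.55 -0.295 0.24 13
```

```text
1724 normal [0.217 0.735 0.642] elev 40.0 yaw 73.5 rms 0.00048762976632852636
mouth plane [ 0.5558 -0.0649  0.0735] z.074 [ 0.5558 -0.0649  0.074 ] ellipse [ 0.5555 -0.0666  0.0755]
level dir [ 0.0553 -0.0167  0.0004] 0.05781168696899439 axis yaw 73.18
[ 0.5783 -0.0906  0.0953]
[ 0.523  -0.0739  0.0949]
[ 0.533  -0.0383  0.0508]
[ 0.5892 -0.0558  0.0517]
edge 163.54 0.0891
edge -106.8 0.1187
edge -106.3 0.1188
t 2.08 pos [0.5852 0.0099 0.2493] yaw 59.76 w 0.0872 F [ 0.7  0.1 -0.6]
total xyz mm [-281.2   10.  -123.1] turn deg 46.76 rows>= 7.4 tilt 1.0
```

```bash
python3 -m pendant '[[-37,1,-17,6],[-74,2,-34,12],[-111,4,-51,18],[-148,5,-68,24],[-185,7,-85,30],[-220,8,-100,36],[-255,9,-114,42],[-281,10,-123,47]]'; python3 -m pendant '[[0,0,0,0],[0,0,0,0]]'; python3 - <<'E'
from h import *
p,d,c,s=grab('wrist','w_g'); cv2.imwrite('pics/w_g.png',p[:,:,::-1]); print(s['ee_pos'],s['clock'])
E
python3 goal.py 0.55 -0.295 0.24 13
```

```text
clock: 2.75
ee_pos: [0.5501, -0.2951, 0.2399]
ee_rot: [-0.702, 0.703, 0.077, -0.079]
contact_force: [0.3, 0.1, -0.2]
width: 0.0869
clock: 2.92
ee_pos: [0.5503, -0.2943, 0.2396]
ee_rot: [-0.702, 0.703, 0.077, -0.079]
contact_force: [0.1, 0.8, -0.2]
width: 0.0872
[ 0.55027324 -0.29428613  0.23961373] 2.9167
t 2.97 pos [ 0.5506 -0.2935  0.2399] yaw 12.8 w 0.0873 F [0.1 0.5 0.6]
total xyz mm [-0.9 -0.1 -1.4] turn deg -0.2 rows>= 0.0 tilt 1.0
```

View pics/w_g.png

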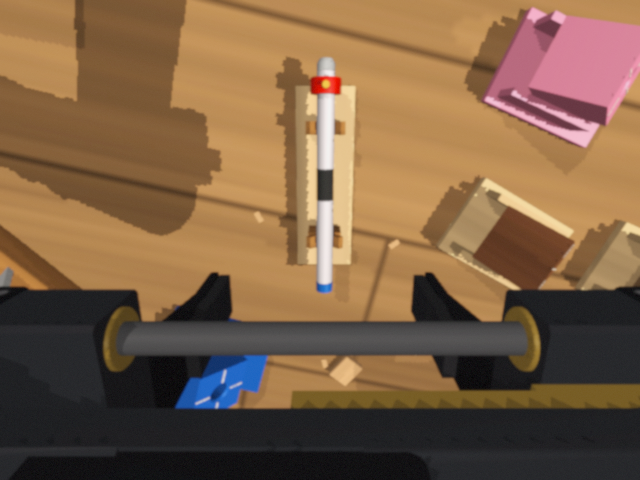

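```bash
python3 - <<'E'
from h import *
p,d,c=load('w_g.npz'); P=pts(c,d); crop(p,270,40,380,300,3,'w_gc')
m=np.zeros(d.shape,bool); m[50:295,300:350]=1; m&=(P[...,2]>0.05)&(P[...,2]<0.075)
hsv=cv2.cvtColor(p,cv2.COLOR_RGB2HSV)
bk=m&(hsv[...,2]<80); v,u=np.nonzero(bk); print('band px',u.mean(),v.mean(),v.min(),v.max(),plane(c,u.mean(),(v.min()+v.max())/2,.057).round(4))
w=m&(hsv[...,1]<50)&(hsv[...,2]>120); v,u=np.nonzero(w); X=np.array([plane(c,a,b,.056)[:2] for a,b in zip(u,v)]); mu=X.mean(0); ax=np.linalg.svd(X-mu,full_matrices=False)[2][0]; ax*=np.sign(ax[0]); print('axis yaw',np.degrees(np.arctan2(ax[1],ax[0])).round(2),mu, 'z top',np.percentile(P[w][:,2],[50,90]))
v,u=np.nonzero(m); print('rows',v.min(),v.max()); 
rd=m&((hsv[...,0]<8)|(hsv[...,0]>172))&(hsv[...,1]>170); v,u=np.nonzero(rd); print('red',v.min(),v.max())
for r,z in [(57,.05),(77,.06),(94,.06),(292,.055)]: print(r,plane(c,325,r,z).round(4))
wood=[(297,86),(355,87),(352,264),(299,265)]
C=np.array([plane(c,*q,.008) for q in wood]); print(C.round(4),C.mean(0).round(4))
E
```

```text
band px 324.40954773869345 184.69849246231155 170 199 [ 0.5282 -0.2961  0.057 ]
axis yaw 12.23 [ 0.52251799 -0.29678016] z top [0.05729107 0.05885632]
rows 58 292
red 77 93
57 [ 0.4203 -0.32    0.05  ]
77 [ 0.4372 -0.3162  0.06  ]
94 [ 0.4505 -0.3132  0.06  ]
292 [ 0.6368 -0.2708  0.055 ]
[[ 0.4458 -0.3424  0.008 ]
 [ 0.434  -0.2858  0.008 ]
 [ 0.6178 -0.2431  0.008 ]
 [ 0.6323 -0.3019  0.008 ]] [ 0.5325 -0.2933  0.008 ]
```

View pics/w_gc.png

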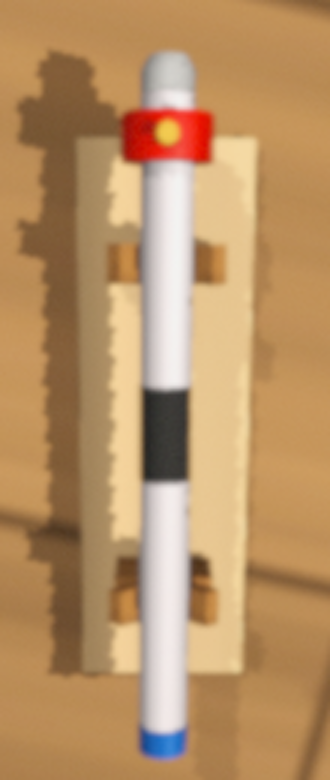

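```bash
python3 goal.py 0.6064 -0.279 0.032 12.5
```

```text
t 2.97 pos [ 0.5506 -0.2935  0.2399] yaw 12.8 w 0.0873 F [0.1 0.5 0.6]
total xyz mm [ 58.3 207.7   1.9] turn deg 0.3 rows>= 5.2 tilt 1.0
```

```bash
python3 -m pendant '[[20,20,1,0],[40,50,2,0],[58,90,2,0],[58,130,2,0],[58,165,2,0],[58,190,2,0],[58,208,2,0],[58,208,2,0]]'; python3 -m pendant '[[0,0,0,0],[0,0,0,0],[0,0,0,0],[0,0,0,0],[0,0,0,0],[0,0,0,0]]' 0 3; python3 goal.py 0.6064 -0.279 0.032 12.5
```

```text
clock: 3.63
ee_pos: [0.6038, -0.2752, 0.0269]
ee_rot: [0.704, -0.702, -0.076, 0.084]
contact_force: [-0.1, 0.5, -0.1]
width: 0.0868
clock: 4.13
ee_pos: [0.6042, -0.2754, 0.028]
ee_rot: [0.703, -0.702, -0.077, 0.084]
contact_force: [1.0, -0.1, 0.6]
width: 0.0549
t 4.13 pos [ 0.6042 -0.2754  0.028 ] yaw 13.01 w 0.0549 F [ 1.  -0.1  0.6]
total xyz mm [ 1.3 -4.  -4. ] turn deg 0.51 rows>= 0.1 tilt 1.0
```

```bash
python3 -m pendant '[[1,-4,-4,0],[1,-4,-4,0],[1,-4,-4,0],[1,-4,-4,0],[1,-4,-4,0],[1,-4,-4,0],[1,-4,-4,0],[1,-4,-4,0]]' 0 3; python3 goal.py 0.6064 -0.279 0.032 12.5
```

```text
clock: 4.8
ee_pos: [0.606, -0.279, 0.0319]
ee_rot: [0.703, -0.702, -0.077, 0.084]
contact_force: [-0.6, -0.4, 0.0]
width: 0.0156
t 4.8 pos [ 0.606  -0.279   0.0319] yaw 13.01 w 0.0156 F [-0.6 -0.4  0. ]
total xyz mm [ 0.4 -0.1 -0.1] turn deg 0.51 rows>= 0.1 tilt 0.9999
```

```bash
python3 -m pendant '[[0,-6,0,0],[0,-12,0,0],[-1,-18,0,0],[-2,-24,0,0],[-3,-30,0,0],[-4,-36,0,0],[-6,-41,0,0],[-8,-46,0,0]]'; python3 - <<'E'
from h import *
p,d,c,s=grab('wrist','w_p1'); cv2.imwrite('pics/w_p1.png',p[:,:,::-1]); print(s['ee_pos'],s['width'],s['contact_force'])
p,d,c,s=grab('scene','s_p1'); crop(p,100,200,400,440,2.6,'s_p1')
E
```

```text
clock: 5.47
ee_pos: [0.5989, -0.281, 0.0788]
ee_rot: [0.703, -0.702, -0.077, 0.083]
contact_force: [-0.2, 0.5, -0.5]
width: 0.0158
[ 0.59892158 -0.28095088  0.07881781] 0.015833349810145808 [-0.21171129  0.48580749 -0.52863887]
```

View pics/s_p1.png

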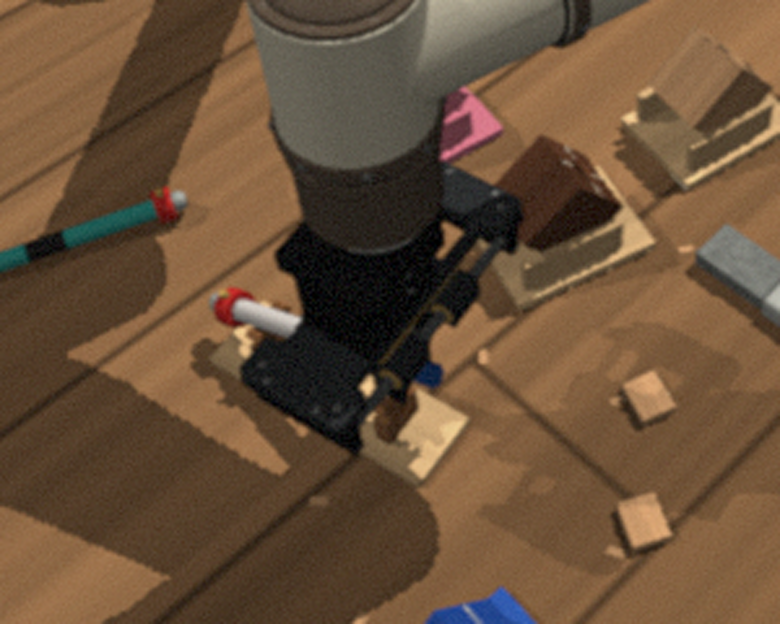

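View pics/w_p1.png

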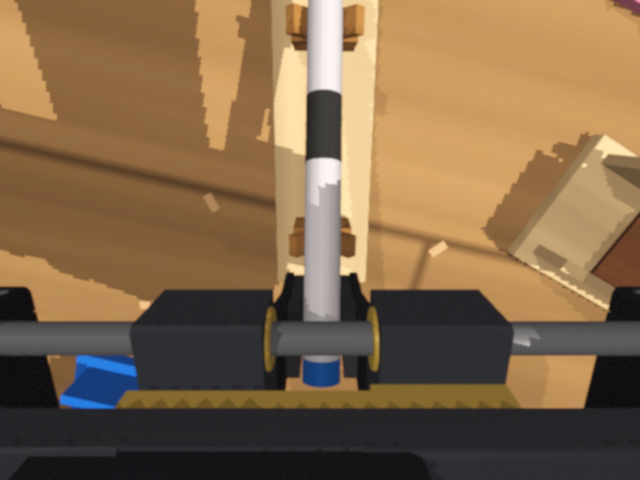

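```bash
cat >> h.py <<'E'
def rodaxis(npz, u0=290,u1=360,v0=0,v1=275):
    z=np.load(npz,allow_pickle=True); p,d,c,s=z['p'],z['d'],z['c'].item(),z['s'].item()
    P=pts(c,d); hsv=cv2.cvtColor(p,cv2.COLOR_RGB2HSV)
    m=np.zeros(d.shape,bool); m[v0:v1,u0:u1]=1
    m&=(d>0)&((hsv[...,1]<60)&(hsv[...,2]>110)|((hsv[...,2]<70)&(hsv[...,1]<90)))
    n,l,st,ce=cv2.connectedComponentsWithStats(m.astype(np.uint8)); m=l==1+st[1:,4].argmax()
    X=P[m]
    for k in range(4):
        mu=X.mean(0); a=np.linalg.svd(X-mu,full_matrices=False)[2][0]; a*=np.sign(a@toolR(s)[:,0])
        r=np.linalg.norm((X-mu)-np.outer((X-mu)@a,a),axis=1); X=X[r<0.010]
    cam=np.array(c['cam_to_world'])[:3,3]; v=cam-mu; v-=a*(v@a); v/=np.linalg.norm(v)
    mu=mu-v*0.0075   # approx centre from visible-surface centroid
    return mu,a,m,p,P,c,s
E
python3 - <<'E'
from h import *
mu,a,m,p,P,c,s=rodaxis('w_p1.npz')
print(mu.round(4),a.round(3),'elev',np.degrees(np.arcsin(a[2])).round(2),'yaw',np.degrees(np.arctan2(a[1],a[0])).round(2),m.sum())
g=s['ee_pos']-toolR(s)[:,1]*0.019; t=(g-mu)@a; print('grasp',g.round(4),'axis at grasp',(mu+a*t).round(4))
E
```

```text
[ 0.531  -0.2953  0.071 ] [0.921 0.197 0.337] elev 19.7 yaw 12.08 9401
grasp [ 0.5991 -0.281   0.0978] axis at grasp [ 0.5996 -0.2806  0.0961]
```

```bash
python3 -m pendant '[[-2,-6,0,0],[-5,-12,0,0],[-8,-18,0,0],[-11,-24,0,0],[-14,-29,0,0],[-18,-34,0,0],[-22,-39,0,0],[-22,-39,0,0]]'; python3 - <<'E'
from h import *
p,d,c,s=grab('wrist','w_p2'); cv2.imwrite('pics/w_p2.png',p[:,:,::-1]); print(s['ee_pos'],s['width'],s['contact_force'])
mu,a,m,p,P,c,s=rodaxis('w_p2.npz')
print(mu.round(4),a.round(3),'elev',np.degrees(np.arcsin(a[2])).round(2),'yaw',np.degrees(np.arctan2(a[1],a[0])).round(2),m.sum())
g=s['ee_pos']-toolR(s)[:,1]*0.019; t=(g-mu)@a; print('grasp',g.round(4),'axis at grasp',(mu+a*t).round(4))
E
```

```text
clock: 6.23
ee_pos: [0.5777, -0.2865, 0.12]
ee_rot: [0.703, -0.702, -0.078, 0.082]
contact_force: [-1.0, -0.4, -0.5]
width: 0.0157
[ 0.5776915  -0.28649307  0.11999055] 0.015729900289764853 [-1.00764535 -0.40550242 -0.48553369]
[ 0.52   -0.2982  0.0896] [0.765 0.158 0.625] elev 38.67 yaw 11.67 7049
grasp [ 0.5778 -0.2865  0.139 ] axis at grasp [ 0.5788 -0.2861  0.1377]
```

View pics/w_p2.png

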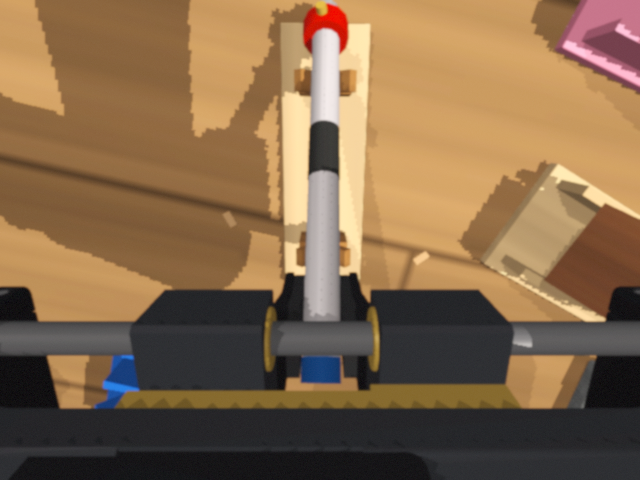

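```bash
python3 -m pendant '[[-2,-2,0,0],[-2,-2,0,0]]'; python3 -m pendant '[[0,0,0,0],[0,0,0,0],[0,0,0,0],[0,0,0,0]]' 0 50;  python3 -m pendant '[[0,-10,0,0],[0,-25,0,0],[0,-45,0,0],[0,-65,0,0],[0,-85,0,0],[0,-105,0,0],[0,-115,0,0],[0,-120,0,0]]'; python3 - <<'E'
from h import *
p,d,c,s=grab('wrist','w_p3'); cv2.imwrite('pics/w_p3.png',p[:,:,::-1]); print(s['ee_pos'],s['width'],s['contact_force'])
mu,a,m,p,P,c,s=rodaxis('w_p3.npz')
print(mu.round(4),a.round(3),'elev',np.degrees(np.arcsin(a[2])).round(2),'yaw',np.degrees(np.arctan2(a[1],a[0])).round(2),m.sum())
g=s['ee_pos']-toolR(s)[:,1]*0.019; t=(g-mu)@a; print('grasp',g.round(4),'axis at grasp',(mu+a*t).round(4))
E
```

```text
clock: 6.45
ee_pos: [0.5758, -0.2868, 0.1216]
ee_rot: [0.703, -0.702, -0.078, 0.082]
contact_force: [-1.2, -0.1, -0.8]
width: 0.0157
clock: 6.78
ee_pos: [0.5758, -0.2867, 0.1213]
ee_rot: [0.703, -0.702, -0.077, 0.082]
contact_force: [-0.3, 0.1, -0.8]
width: 0.0149
clock: 7.45
ee_pos: [0.5775, -0.2872, 0.244]
ee_rot: [-0.702, 0.703, 0.079, -0.081]
contact_force: [-0.3, 0.4, -1.4]
width: 0.0147
[ 0.57749097 -0.28717942  0.24400938] 0.014679162750477573 [-0.30528054  0.38179009 -1.39140252]
[ 0.5211 -0.2992  0.2123] [0.748 0.161 0.644] elev 40.11 yaw 12.14 6795
grasp [ 0.5775 -0.2872  0.263 ] axis at grasp [ 0.5785 -0.2868  0.2618]
```

View pics/w_p3.png

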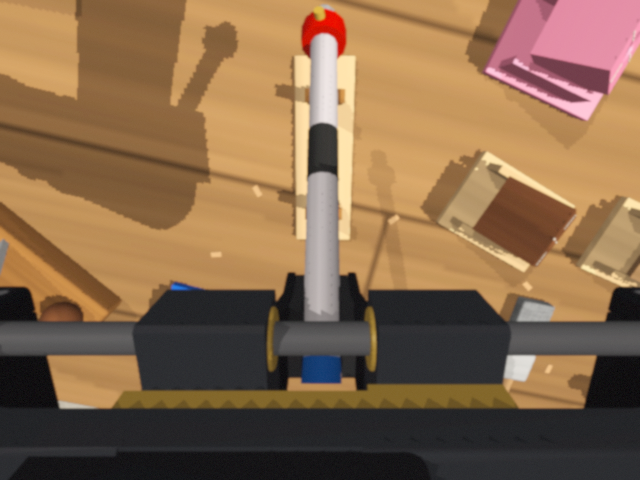

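```bash
cat >> h.py <<'E'
def rodinfo(npz,**k):
    mu,a,m,p,P,c,s=rodaxis(npz,**k); hsv=cv2.cvtColor(p,cv2.COLOR_RGB2HSV)
    b=m&(hsv[...,2]<70); v,u=np.nonzero(b); t=(P[b]-mu)@a; tb=(np.percentile(t,1)+np.percentile(t,99))/2
    cen=mu+a*tb; tip=cen-0.11*a; Rt=toolR(s); g=s['ee_pos']-Rt[:,1]*0.019
    red=((hsv[...,0]<8)|(hsv[...,0]>172))&(hsv[...,1]>150)&(hsv[...,2]>90); red[:, :u.min()-30]=0; red[:,u.max()+30:]=0; red[275:]=0
    tr=(P[red]-tip)@a; tr=tr[np.isfinite(tr)]
    print('elev',np.degrees(np.arcsin(a[2])).round(2),'yaw',np.degrees(np.arctan2(a[1],a[0])).round(2),'tool yaw',np.degrees(np.arctan2(Rt[1,0],Rt[0,0])).round(2))
    print('cen',cen.round(4),'tip',tip.round(4),'grasp',g.round(4),'grip-cen along',((g-cen)@a).round(4),'perp',((g-cen)-a*((g-cen)@a)).round(4),'band len',np.ptp(np.percentile(t,[1,99])).round(4))
    if len(tr)>10: print('collar from tip',np.percentile(tr,[2,98]).round(4))
    print('tip in tool', (Rt.T@(tip-s['ee_pos'])*1000).round(1), 'axis in tool',(Rt.T@a).round(3))
    return tip,a,cen
E
python3 - <<'E'
from h import *
rodinfo('w_p2.npz'); rodinfo('w_p3.npz')
E
python3 goal.py 0.604 0.097 0.24 73.3
```

```text
elev 38.67 yaw 11.67 tool yaw 12.98
cen [ 0.5173 -0.2988  0.0874] tip [ 0.4332 -0.3161  0.0187] grasp [ 0.5778 -0.2865  0.139 ] grip-cen along 0.0804 perp [-0.001  -0.0004  0.0013] band len 0.0277
collar from tip [0.0168 0.0301]
tip in tool [-146.8  102.2    3.4] axis in tool [ 0.776 -0.63  -0.017]
elev 40.11 yaw 12.14 tool yaw 13.0
cen [ 0.5185 -0.2997  0.2101] tip [ 0.4362 -0.3174  0.1392] grasp [ 0.5775 -0.2872  0.263 ] grip-cen along 0.0803 perp [-0.001  -0.0004  0.0012] band len 0.028
collar from tip [0.0168 0.0302]
tip in tool [-144.1  105.3    2.3] axis in tool [ 0.763 -0.647 -0.011]
t 7.5 pos [ 0.5773 -0.2871  0.2436] yaw 12.99 w 0.0147 F [0.1 0.2 0.5]
total xyz mm [112.4   3.3 368.3] turn deg -60.31 rows>= 9.2 tilt 1.0
```

```bash
python3 -m pendant '[[8,0,26,-5],[18,1,60,-11],[30,2,97,-17],[41,2,134,-23],[52,2,171,-29],[64,2,208,-35],[75,3,245,-41],[86,3,282,-47]]'; python3 goal.py 0.6038 0.0951 0.238 74.2
```

```text
clock: 8.17
ee_pos: [0.5967, 0.0089, 0.2388]
ee_rot: [0.612, -0.611, -0.353, 0.357]
contact_force: [-1.3, -0.4, -0.4]
width: 0.0144
t 8.17 pos [0.5967 0.0089 0.2388] yaw 60.28 w 0.0144 F [-1.3 -0.4 -0.4]
total xyz mm [78.4  0.7 36.6] turn deg -13.92 rows>= 2.1 tilt 1.0
```

```bash
python3 -m pendant '[[26,0,12,-5],[52,0,24,-10],[70,1,33,-13],[78,1,37,-14],[78,1,37,-14],[78,1,37,-14],[78,1,37,-14]]'; python3 goal.py 0.6038 0.0951 0.238 74.2;  python3 - <<'E'
from h import *
p,d,c,s=grab('wrist','w_h1'); cv2.imwrite('pics/w_h1.png',p[:,:,::-1])
rodinfo('w_h1.npz')
E
```

```text
clock: 8.75
ee_pos: [0.603, 0.0937, 0.2373]
ee_rot: [0.565, -0.563, -0.424, 0.429]
contact_force: [-0.1, -1.2, -1.4]
width: 0.0148
t 8.75 pos [0.603  0.0937 0.2373] yaw 74.17 w 0.0148 F [-0.1 -1.2 -1.4]
total xyz mm [ 1.5 -0.7 -0.4] turn deg -0.03 rows>= 0.0 tilt 1.0
elev 40.0 yaw 73.21 tool yaw 74.17
cen [0.5861 0.0354 0.2032] tip [ 0.5618 -0.0452  0.1325] grasp [0.6031 0.0938 0.2563] grip-cen along 0.0807 perp [-0.0009 -0.0008  0.0012] band len 0.0281
collar from tip [-0.0535  0.0305]
tip in tool [-144.6  105.3    1. ] axis in tool [ 0.764 -0.646 -0.008]
```

View pics/w_h1.png

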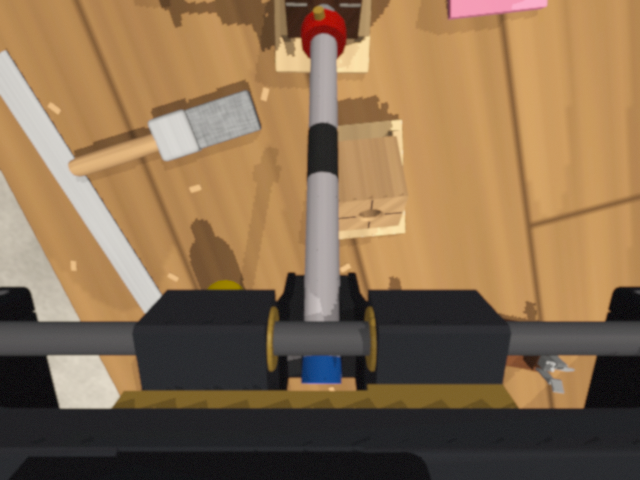

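```bash
python3 -m pendant '[[1,10,0,0],[2,20,0,0],[2,30,0,0],[2,40,0,0],[2,40,0,0],[2,40,0,0]]'; python3 - <<'E'
from h import *
p,d,c,s=grab('wrist','w_h2'); cv2.imwrite('pics/w_h2.png',p[:,:,::-1])
rodinfo('w_h2.npz')
p,d,c,s=grab('scene','s_h2'); crop(p,230,200,430,350,4,'s_h2')
p,d,c,s=grab('top','t_h2'); crop(p,270,180,400,280,6,'t_h2')
E
```

```text
clock: 9.3
ee_pos: [0.6029, 0.0951, 0.1962]
ee_rot: [0.565, -0.563, -0.423, 0.429]
contact_force: [-0.3, 0.3, -1.3]
width: 0.0144
elev 39.91 yaw 73.19 tool yaw 74.15
cen [0.586  0.0368 0.1623] tip [ 0.5616 -0.044   0.0917] grasp [0.603  0.0951 0.2152] grip-cen along 0.0806 perp [-0.0009 -0.0008  0.0012] band len 0.0282
collar from tip [-0.0276  0.0303]
tip in tool [-144.5  105.2    0.8] axis in tool [ 0.764 -0.645 -0.007]
```

View pics/s_h2.png

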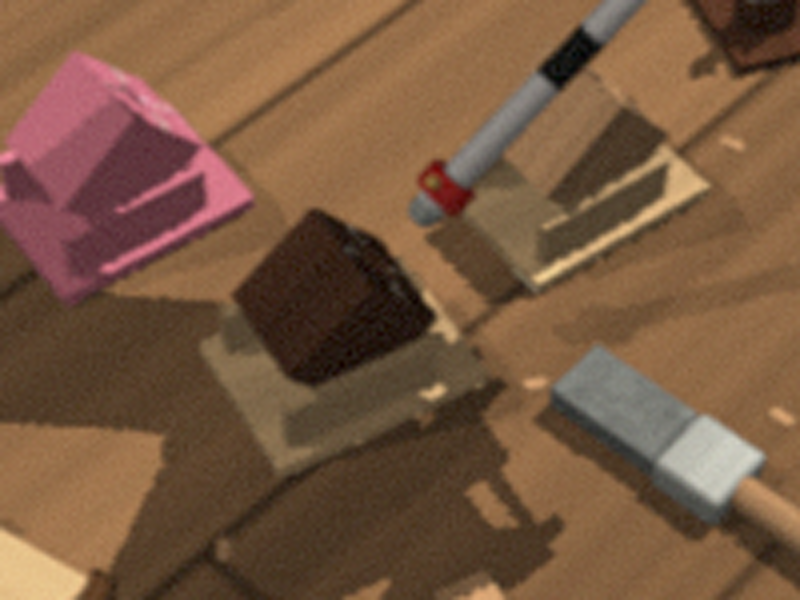

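View pics/t_h2.png

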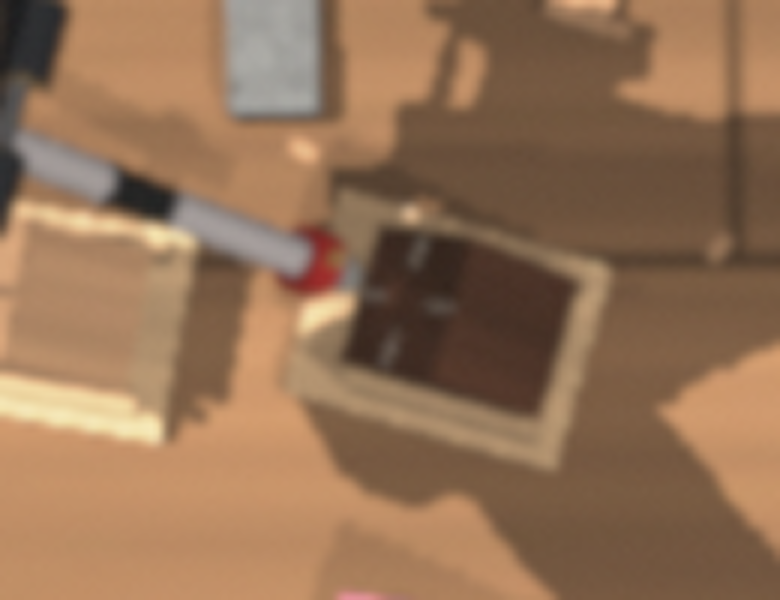

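View pics/w_h2.png

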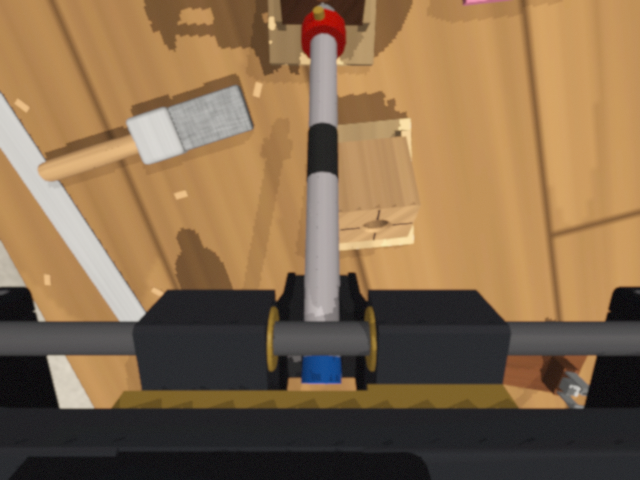

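```bash
python3 - <<'E'
from h import *
tip=np.array([0.5616,-0.0440,0.0917]); mouth=np.array([.5558,-.0649,.0735]); cen=np.array([.586,.0368,.1623])
for n,o,k in [('t_h2.npz',(270,180),6),('s_h2.npz',(230,200),4)]:
    z=np.load(n,allow_pickle=True); c=z['c'].item()
    for nm,q in [('tip',tip),('mouth',mouth),('cen',cen)]: print(n,nm,((proj(c,q)-o)*k).round(0))
E
```

```text
t_h2.npz tip [341. 273.]
t_h2.npz mouth [393. 292.]
t_h2.npz cen [123. 188.]
s_h2.npz tip [417. 219.]
s_h2.npz mouth [379. 260.]
s_h2.npz cen [573.  56.]
```

```bash
python3 -m pendant '[[-5,4,0,0],[-10,8,0,0],[-15,12,0,0],[-19,16,0,0],[-23,19,0,0],[-27,22,0,0],[-31,26,0,0],[-31,26,0,0]]'; python3 goal.py 0.603 0.0951 0.1962 74.15; python3 - <<'E'
from h import *
p,d,c,s=grab('wrist','w_h3'); cv2.imwrite('pics/w_h3.png',p[:,:,::-1])
tip,a,cen=rodinfo('w_h3.npz'); h=np.array([.22,.734,.643]); q=tip-np.array([.5558,-.0649,.0735]); print('tip along',q@h,'perp',q-h*(q@h))
E
```

```text
clock: 10.12
ee_pos: [0.5944, 0.0648, 0.1712]
ee_rot: [0.566, -0.563, -0.424, 0.429]
contact_force: [-0.4, -0.5, -1.7]
width: 0.0145
t 10.12 pos [0.5944 0.0648 0.1712] yaw 74.12 w 0.0145 F [-0.4 -0.5 -1.7]
total xyz mm [ 31.4 -25.2   0.1] turn deg -0.03 rows>= 1.0 tilt 1.0
elev 40.0 yaw 73.17 tool yaw 74.12
cen [0.5775 0.0067 0.1371] tip [ 0.5531 -0.074   0.0664] grasp [0.5945 0.0649 0.1902] grip-cen along 0.0806 perp [-0.0008 -0.0009  0.0013] band len 0.0282
collar from tip [0.0119 0.0302]
tip in tool [-144.5  105.3    1. ] axis in tool [ 0.764 -0.646 -0.008]
tip along -0.011850413874115819 perp [-0.00013375 -0.00040052  0.00051412]
```

View pics/w_h3.png

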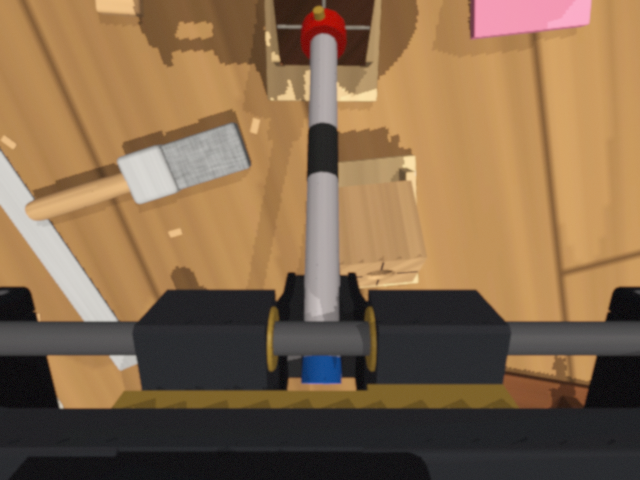

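```bash
python3 -m pendant '[[-2,2,0,0],[-5,4,0,0],[-7,6,0,0],[-10,8,0,0],[-12,10,0,0],[-14,12,0,0],[-17,14,0,0],[-18,15,0,0]]'; python3 -m pendant '[[0,0,0,0],[0,0,0,0]]'; python3 - <<'E'
from h import *
p,d,c,s=grab('wrist','w_h4'); cv2.imwrite('pics/w_h4.png',p[:,:,::-1])
tip,a,cen=rodinfo('w_h4.npz'); h=np.array([.22,.734,.643]); q=tip-np.array([.5558,-.0649,.0735]); print('tip along',q@h,'perp',q-h*(q@h),'F',s['contact_force'],s['contact_force']@h)
E
```

```text
clock: 10.83
ee_pos: [0.5898, 0.0476, 0.1564]
ee_rot: [0.565, -0.563, -0.424, 0.428]
contact_force: [0.1, 1.7, -0.5]
width: 0.0148
clock: 11.0
ee_pos: [0.5896, 0.0473, 0.1563]
ee_rot: [0.565, -0.563, -0.424, 0.429]
contact_force: [0.8, 1.3, -0.8]
width: 0.0147
elev 40.1 yaw 73.43 tool yaw 74.13
cen [ 0.5729 -0.0109  0.122 ] tip [ 0.5489 -0.0916  0.0511] grasp [0.5898 0.0474 0.1753] grip-cen along 0.0807 perp [-0.0008 -0.0009  0.0013] band len 0.0285
collar from tip [0.0353 0.0504]
tip in tool [-144.4  105.7    0.5] axis in tool [ 0.763 -0.647 -0.005]
tip along -0.03547450350185098 perp [ 0.00093467 -0.00063516  0.00043863] F [ 0.83776758  1.31842672 -0.84553229] 0.6083568117170506
```

```bash
python3 -m pendant '[[-1,1,0,0],[-2,2,0,0],[-3,2.5,0,0],[-3.5,3,0,0],[-3.5,3,0,0]]'; python3 - <<'E'
from h import *
p,d,c,s=grab('wrist','w_h5'); cv2.imwrite('pics/w_h5.png',p[:,:,::-1])
tip,a,cen=rodinfo('w_h5.npz'); h=np.array([.22,.734,.643]); q=tip-np.array([.5558,-.0649,.0735]); print('tip along',q@h,'perp',q-h*(q@h),'F',s['contact_force'],s['contact_force']@h)
E
```

```text
clock: 11.47
ee_pos: [0.5887, 0.0439, 0.1533]
ee_rot: [0.565, -0.563, -0.424, 0.429]
contact_force: [0.7, 1.8, 0.1]
width: 0.0145
elev 40.12 yaw 73.39 tool yaw 74.13
cen [ 0.572  -0.0141  0.1191] tip [ 0.548  -0.0948  0.0482] grasp [0.5888 0.044  0.1723] grip-cen along 0.0806 perp [-0.0008 -0.0009  0.0013] band len 0.0282
collar from tip [0.0399 0.0547]
tip in tool [-144.2  105.6    0.6] axis in tool [ 0.762 -0.647 -0.006]
tip along -0.039877248063650436 perp [ 0.00094242 -0.0005898   0.00038835] F [0.73113249 1.77215228 0.0599503 ] 1.5001569687052507
```

```bash
python3 -m pendant '[[-0.5,0.5,0,0],[-1,1,0,0],[-1.5,1.3,0,0],[-1.5,1.3,0,0]]'; python3 - <<'E'
from h import *
from cell import env
s=env.observe(); h=np.array([.22,.734,.643]); print('F along',s['contact_force']@h)
E
```

```text
clock: 11.85
ee_pos: [0.5896, 0.0437, 0.1533]
ee_rot: [0.565, -0.563, -0.425, 0.427]
contact_force: [0.5, 6.7, 4.1]
width: 0.0147
F along 7.606322719526211
```

```bash
python3 -m pendant '[[-0.6,0.5,0,0],[-0.8,0.7,0,0],[-0.8,0.7,0,0],[-0.8,0.7,0,0]]'; python3 - <<'E'
from h import *
p,d,c,s=grab('wrist','w_h6'); cv2.imwrite('pics/w_h6.png',p[:,:,::-1])
tip,a,cen=rodinfo('w_h6.npz'); h=np.array([.22,.734,.643]); q=tip-np.array([.5558,-.0649,.0735]); print('tip along',q@h,'perp',q-h*(q@h),'F',s['contact_force'],s['contact_force']@h)
p,d,c,s=grab('scene','s_h6'); crop(p,230,200,430,350,4,'s_h6')
E
```

```text
clock: 12.18
ee_pos: [0.5899, 0.0437, 0.1532]
ee_rot: [0.565, -0.563, -0.426, 0.426]
contact_force: [0.3, 4.9, 3.2]
width: 0.0147
elev 40.07 yaw 72.88 tool yaw 74.16
cen [ 0.5727 -0.0143  0.1191] tip [ 0.5479 -0.0948  0.0483] grasp [0.59   0.0436 0.1722] grip-cen along 0.0804 perp [-0.0009 -0.0009  0.0013] band len 0.0281
collar from tip [0.0396 0.0547]
tip in tool [-144.7  104.7    2.4] axis in tool [ 0.766 -0.643 -0.016]
tip along -0.039834202622578085 perp [ 0.00090753 -0.00062352  0.00043874] F [0.31209562 4.89092163 3.24004766] 5.74194815802134
```

View pics/s_h6.png

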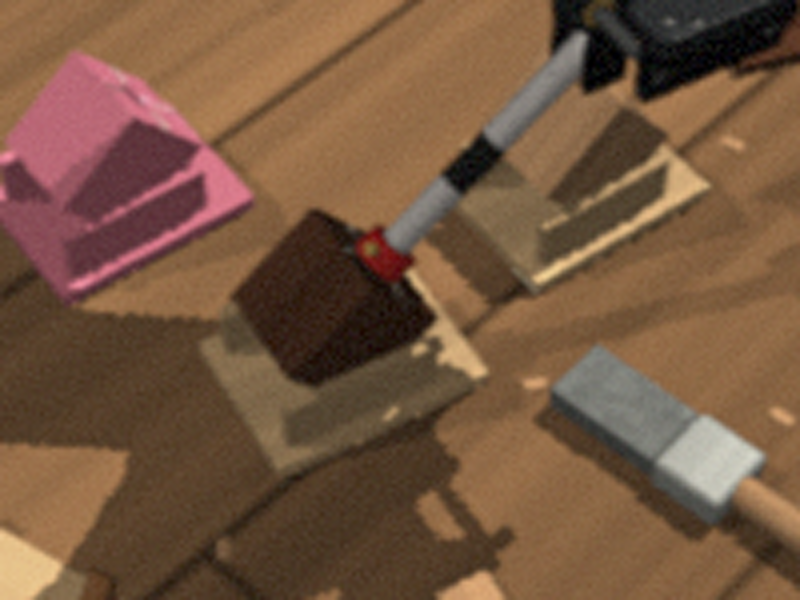

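View pics/w_h6.png

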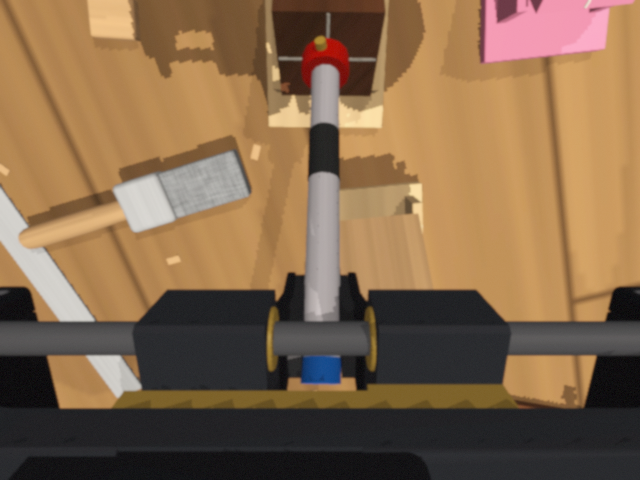

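```bash
python3 -m pendant '[[5,-4,0,0],[11,-9,0,0],[18,-15,0,0],[26,-22,0,0],[34,-29,0,0],[42,-35,0,0],[50,-42,-1,0],[57,-48,-1,0]]'; python3 - <<'E'
from h import *
p,d,c,s=grab('wrist','w_h7'); cv2.imwrite('pics/w_h7.png',p[:,:,::-1])
tip,a,cen=rodinfo('w_h7.npz'); h=np.array([.22,.734,.643]); q=tip-np.array([.5558,-.0649,.0735]); print('tip along',q@h,'perp',q-h*(q@h),'F',s['contact_force'],s['contact_force']@h)
E
```

```text
clock: 12.95
ee_pos: [0.6071, 0.0991, 0.2022]
ee_rot: [0.565, -0.563, -0.427, 0.426]
contact_force: [-0.1, 0.2, -0.7]
width: 0.0143
elev 40.18 yaw 73.35 tool yaw 74.18
cen [0.5903 0.0411 0.1679] tip [ 0.5663 -0.0395  0.0969] grasp [0.6071 0.0991 0.2212] grip-cen along 0.0805 perp [-0.0009 -0.0009  0.0013] band len 0.0283
collar from tip [0.0418 0.0547]
tip in tool [-144.6  105.1    1.3] axis in tool [ 0.765 -0.644 -0.01 ]
tip along 0.03602245343025731 perp [ 0.00252976 -0.00099502  0.0002364 ] F [-0.05825071  0.21388224 -0.66777569] -0.28520536394768253
```

```bash
python3 - <<'E'
from h import *
p,d,c=load('w_g.npz')
a=plane(c,270+166/3,127.3,.052); b=plane(c,270+163/3,241.2,.052); print(a,b,(a+b)/2,np.linalg.norm(a-b),np.degrees(np.arctan2((b-a)[1],(b-a)[0])))
z=np.load('w_p3.npz',allow_pickle=True); c=z['c'].item()
C=np.array([plane(c,*q,.008) for q in [(294,57),(354,57),(350,238),(297,239)]]); print(C.mean(0))
E
python3 goal.py 0.60 -0.28 0.24 13
```

```text
[ 0.47770614 -0.30664026  0.052     ] [ 0.5842787  -0.28341531  0.052     ] [ 0.53099242 -0.29502778  0.052     ] 0.10907386940708151 12.2940337135239
[ 0.53229197 -0.29467468  0.008     ]
t 13.0 pos [0.6082 0.1002 0.2034] yaw 74.26 w 0.0141 F [1.5 0.6 0.3]
total xyz mm [-368.1  -37.4  -95.4] turn deg 61.26 rows>= 9.2 tilt 1.0
```

```bash
python3 -m pendant '[[0,-20,0,0],[-6,-37,-1,2],[-30,-37,-8,8],[-66,-37,-17,14],[-102,-37,-27,20],[-139,-37,-36,26],[-176,-37,-45,32],[-213,-37,-55,38]]'; python3 goal.py 0.5945 -0.2812 0.24 13.15
```

```text
clock: 13.67
ee_pos: [0.6028, -0.1213, 0.2401]
ee_rot: [0.673, -0.672, -0.219, 0.217]
contact_force: [0.2, 0.1, -1.3]
width: 0.0145
t 13.67 pos [ 0.6028 -0.1213  0.2401] yaw 35.98 w 0.0145 F [ 0.2  0.1 -1.3]
total xyz mm [-100.6   -0.3 -124.6] turn deg 22.83 rows>= 3.8 tilt 1.0
```

```bash
python3 -m pendant '[[-23,0,-29,5],[-46,0,-58,10],[-70,0,-87,15],[-90,0,-112,20],[-101,0,-125,23],[-101,0,-125,23],[-101,0,-125,23]]'; python3 - <<'E'
from h import *
p,d,c,s=grab('wrist','w_r1'); cv2.imwrite('pics/w_r1.png',p[:,:,::-1])
rodinfo('w_r1.npz')
E
python3 goal.py 0.5945 -0.2812 0.155 13.15
```

```text
clock: 14.25
ee_pos: [0.5941, -0.2826, 0.2392]
ee_rot: [0.704, -0.702, -0.08, 0.079]
contact_force: [-0.3, -0.0, -0.9]
width: 0.0148
elev 40.24 yaw 12.09 tool yaw 12.9
cen [ 0.5351 -0.2952  0.205 ] tip [ 0.453  -0.3128  0.1339] grasp [ 0.594  -0.2827  0.2582] grip-cen along 0.0804 perp [-0.0011 -0.0003  0.0013] band len 0.0277
collar from tip [0.0421 0.0547]
tip in tool [-144.5  105.     1.8] axis in tool [ 0.764 -0.645 -0.009]
t 14.3 pos [ 0.5943 -0.2817  0.2394] yaw 12.99 w 0.0149 F [ 0.7 -0.1 -0.8]
total xyz mm [ 0.1 84.4  0.2] turn deg -0.16 rows>= 2.0 tilt 1.0
```

View pics/w_r1.png

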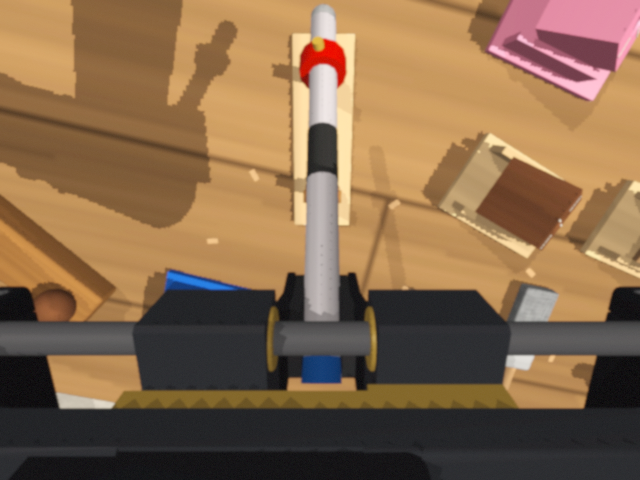

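```bash
python3 -m pendant '[[0,20,0,0],[0,40,0,0],[0,60,0,0],[0,75,0,0],[0,85,0,0],[0,90,0,0],[0,90,0,0],[0,90,0,0]]';python3 -m pendant '[[0,3,0,0],[0,6,0,0],[0,8,0,0],[0,8,0,0],[0,8,0,0]]'; python3 - <<'E'
from h import *
p,d,c,s=grab('wrist','w_r2'); cv2.imwrite('pics/w_r2.png',p[:,:,::-1])
rodinfo('w_r2.npz'); print(s['ee_pos'],s['contact_force'])
E
```

```text
clock: 14.97
ee_pos: [0.5951, -0.2811, 0.1503]
ee_rot: [0.703, -0.702, -0.081, 0.079]
contact_force: [-0.0, 0.3, -0.1]
width: 0.0146
clock: 15.38
ee_pos: [0.5951, -0.2811, 0.1423]
ee_rot: [0.703, -0.702, -0.081, 0.079]
contact_force: [-0.6, -0.3, -1.1]
width: 0.0151
elev 40.32 yaw 12.23 tool yaw 13.05
cen [ 0.5361 -0.2938  0.1079] tip [ 0.4541 -0.3115  0.0367] grasp [ 0.595  -0.2812  0.1613] grip-cen along 0.0805 perp [-0.001  -0.0004  0.0013] band len 0.0278
collar from tip [0.0413 0.0548]
tip in tool [-144.5  105.1    2.1] axis in tool [ 0.764 -0.645 -0.01 ]
[ 0.59507358 -0.2811466   0.14228822] [-0.57492675 -0.2525194  -1.13188178]
```

View pics/w_r2.png

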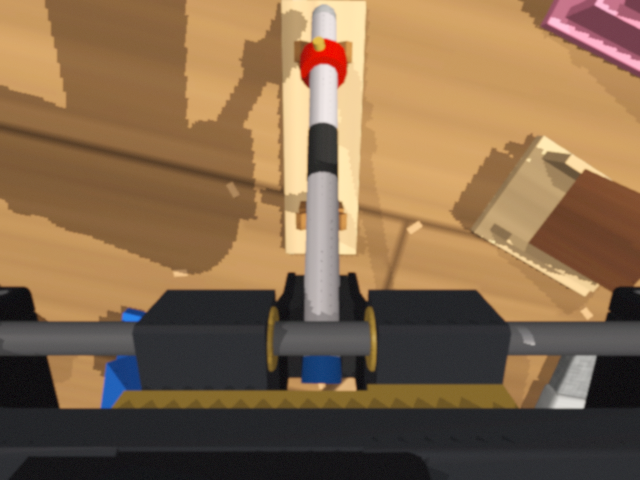

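```bash
python3 -m pendant '[[0,1,0,0],[0,1,0,0],[0,1,0,0],[0,1,0,0]]' 0 3; python3 - <<'E'
from h import *
p,d,c,s=grab('wrist','w_r3')
rodinfo('w_r3.npz'); print(s['ee_pos'],s['contact_force'],s['width'])
E
```

```text
clock: 15.77
ee_pos: [0.5951, -0.2812, 0.1414]
ee_rot: [0.703, -0.702, -0.081, 0.079]
contact_force: [-0.4, 0.4, -0.3]
width: 0.0156
elev 40.48 yaw 12.27 tool yaw 13.05
cen [ 0.5364 -0.2938  0.107 ] tip [ 0.4546 -0.3116  0.0356] grasp [ 0.595  -0.2813  0.1604] grip-cen along 0.0803 perp [-0.001  -0.0004  0.0013] band len 0.0276
collar from tip [0.0413 0.0545]
tip in tool [-144.   105.4    2. ] axis in tool [ 0.762 -0.647 -0.01 ]
[ 0.59508055 -0.28122755  0.14141752] [-0.40246193  0.37924184 -0.28045834] 0.015578197429157297
```

```bash
python3 -m pendant '[[5,6,0,0],[9,11,0,0],[14,18,0,0],[18,24,0,0],[22,30,0,0],[26,37,0,0],[29,43,0,0],[32,50,0,0]]'; python3 - <<'E'
from h import *
p,d,c,s=grab('wrist','w_r4'); cv2.imwrite('pics/w_r4.png',p[:,:,::-1])
rodinfo('w_r4.npz'); print(s['ee_pos'],s['contact_force'],s['width'])
E
```

```text
clock: 16.48
ee_pos: [0.6266, -0.2738, 0.0906]
ee_rot: [0.703, -0.702, -0.081, 0.08]
contact_force: [0.9, 0.7, -0.8]
width: 0.0154
elev 20.03 yaw 12.39 tool yaw 13.05
cen [ 0.5531 -0.2898  0.0797] tip [ 0.4521 -0.312   0.042 ] grasp [ 0.6265 -0.2738  0.1096] grip-cen along 0.0809 perp [-0.0008 -0.0003  0.0022] band len 0.0276
collar from tip [0.0531 0.055 ]
tip in tool [-178.7   48.2    2.1] axis in tool [ 0.94 -0.34 -0.01]
[ 0.62657422 -0.27377924  0.09060744] [ 0.85343747  0.73358863 -0.80899202] 0.015430112473310678
```

View pics/w_r4.png

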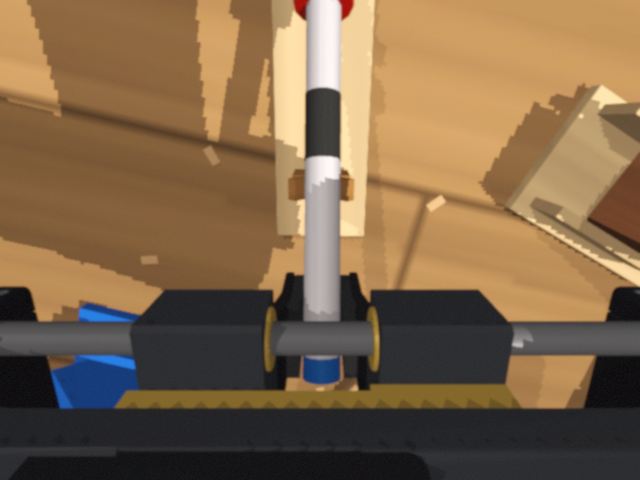

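```bash
python3 -m pendant '[[3,8,0,0],[5,16,0,0],[7,23,0,0],[9,30,0,0],[10,37,0,0],[11,44,0,0],[12,50,0,0],[12,56,0,0]]';python3 -m pendant '[[0,1,0,0],[0,1,0,0],[0,1,0,0],[0,1,0,0]]' 0.5; python3 - <<'E'
from h import *
p,d,c,s=grab('wrist','w_r5'); cv2.imwrite('pics/w_r5.png',p[:,:,::-1])
rodinfo('w_r5.npz'); print(s['ee_pos'],s['contact_force'],s['width'])
E
```

```text
clock: 17.2
ee_pos: [0.6383, -0.2706, 0.0323]
ee_rot: [0.703, -0.702, -0.081, 0.08]
contact_force: [-0.4, -0.9, 0.6]
width: 0.0157
clock: 17.53
ee_pos: [0.6387, -0.2707, 0.0319]
ee_rot: [0.703, -0.702, -0.081, 0.08]
contact_force: [-0.1, 0.2, 0.0]
width: 0.0351
elev -0.13 yaw 12.23 tool yaw 13.07
cen [ 0.5593 -0.2888  0.0496] tip [ 0.4518 -0.3121  0.0498] grasp [ 0.6387 -0.2707  0.0509] grip-cen along 0.0814 perp [-0.0002  0.0008  0.0015] band len 0.0279
tip in tool [-191.4  -18.3    1.9] axis in tool [ 1.     0.005 -0.015]
[ 0.63869908 -0.27069095  0.03192262] [-0.08470554  0.18584984  0.04957326] 0.035053179884146385
```

View pics/w_r5.png

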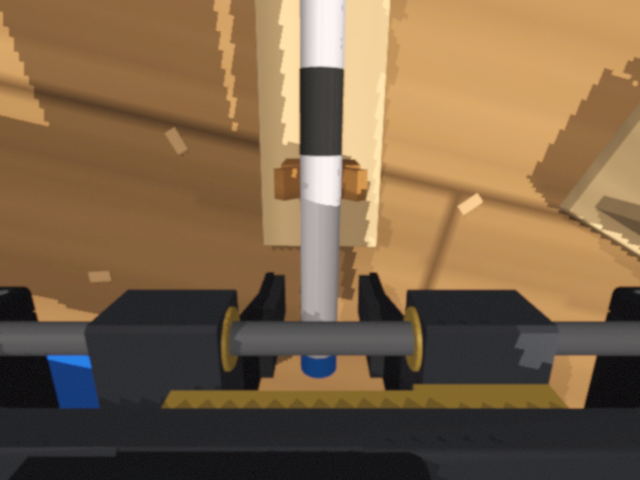

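```bash
python3 -m pendant '[[0,-20,0,0],[0,-45,0,0],[0,-65,0,0],[-20,-70,0,0],[-50,-70,0,0],[-75,-70,0,0],[-81,-70,0,0],[-81,-70,0,0]]' 0.6; python3 - <<'E'
from h import *
p,d,c,s=grab('wrist','w_r6'); cv2.imwrite('pics/w_r6.png',p[:,:,::-1])
rodinfo('w_r6.npz'); print(s['ee_pos'],s['contact_force'],s['width'])
E
python3 goal.py 0.5593 -0.2888 0.031 12.4
```

```text
clock: 18.25
ee_pos: [0.5583, -0.2896, 0.1028]
ee_rot: [0.703, -0.702, -0.081, 0.079]
contact_force: [-0.1, 0.3, 0.8]
width: 0.0518
elev 0.8 yaw 11.83 tool yaw 12.99
cen [ 0.5575 -0.2894  0.05  ] tip [ 0.4498 -0.3119  0.0485] grasp [ 0.5582 -0.2897  0.1218] grip-cen along 0.0016 perp [-0.0009 -0.0007  0.0717] band len 0.0238
collar from tip [0.0426 0.0554]
tip in tool [-110.8   54.     2.6] axis in tool [ 1.    -0.011 -0.02 ]
[ 0.5582545  -0.28964543  0.1027501 ] [-0.14720929  0.32713929  0.81658513] 0.051808055576656555
t 18.3 pos [ 0.5598 -0.2896  0.1027] yaw 13.04 w 0.0523 F [ 0.3  0.1 -0.4]
total xyz mm [-0.6 71.7  0.8] turn deg 0.64 rows>= 1.7 tilt 1.0
```

View pics/w_r6.png

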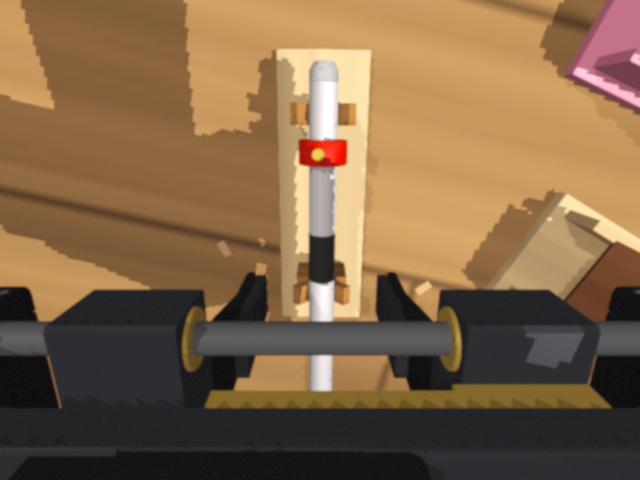

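```bash
python3 -m pendant '[[-1,15,1,0.6],[-1,32,1,0.6],[-1,48,1,0.6],[-1,60,1,0.6],[-1,68,1,0.6],[-1,72,1,0.6],[-1,72,1,0.6]]' 0.6; python3 goal.py 0.5593 -0.2888 0.031 12.4; python3 -m pendant '[[0,0,0,0],[0,0,0,0],[0,0,0,0],[0,0,0,0],[0,0,0,0],[0,0,0,0],[0,0,0,0],[0,0,0,0]]' 0 50;python3 goal.py 0.5593 -0.2888 0.031 12.4;
```

```text
clock: 18.88
ee_pos: [0.5589, -0.2885, 0.0297]
ee_rot: [0.704, -0.702, -0.078, 0.076]
contact_force: [-0.1, -0.2, 0.2]
width: 0.0523
t 18.88 pos [ 0.5589 -0.2885  0.0297] yaw 12.46 w 0.0523 F [-0.1 -0.2  0.2]
total xyz mm [ 0.3 -1.3 -0.4] turn deg 0.06 rows>= 0.0 tilt 1.0
clock: 19.55
ee_pos: [0.5594, -0.2891, 0.0302]
ee_rot: [0.703, -0.703, -0.078, 0.076]
contact_force: [-0.3, -2.6, 1.8]
width: 0.0148
t 19.55 pos [ 0.5594 -0.2891  0.0302] yaw 12.47 w 0.0148 F [-0.3 -2.6  1.8]
total xyz mm [-0.  -0.8  0.3] turn deg 0.07 rows>= 0.0 tilt 1.0
```

Gripped at the band. Lift straight up and head for the rack.

```bash
python3 -m pendant '[[0,-10,0,0],[0,-30,0,0],[0,-60,0,0],[0,-95,0,0],[0,-130,0,0],[0,-160,0,0],[0,-180,0,0],[0,-190,0,0]]'; python3 goal.py 0.4782 0.3064 0.22 -27.2
```

```text
clock: 20.22
ee_pos: [0.5597, -0.2895, 0.2246]
ee_rot: [-0.702, 0.703, 0.08, -0.074]
contact_force: [1.0, -0.3, -1.3]
width: 0.0145
t 20.22 pos [ 0.5597 -0.2895  0.2246] yaw 12.49 w 0.0145 F [ 1.  -0.3 -1.3]
total xyz mm [ 49.3   3.5 599.4] turn deg 39.69 rows>= 14.4 tilt 1.0
```

```bash
python3 -m pendant '[[2,0,20,1],[5,1,55,4],[8,1,92,7],[11,1,130,10],[14,1,168,12],[17,2,206,15],[20,2,244,17],[23,2,282,20]]'; python3 goal.py 0.4782 0.3064 0.22 -27.2
```

```text
clock: 20.88
ee_pos: [0.5196, -0.0075, 0.2212]
ee_rot: [-0.706, 0.706, -0.045, 0.049]
contact_force: [1.8, 0.1, -0.9]
width: 0.0149
t 20.88 pos [ 0.5196 -0.0075  0.2212] yaw -7.64 w 0.0149 F [ 1.8  0.1 -0.9]
total xyz mm [-82.7   0.8 305.6] turn deg 19.56 rows>= 7.6 tilt 1.0
```

```bash
python3 -m pendant '[[-10,0,37,3],[-20,0,74,6],[-30,0,111,9],[-40,0,148,12],[-50,0,185,15],[-60,0,222,18],[-68,1,252,19],[-76,1,280,20]]'; python3 goal.py 0.4782 0.3064 0.15 -27.2
```

```text
clock: 21.55
ee_pos: [0.4799, 0.2818, 0.2186]
ee_rot: [-0.686, 0.687, -0.167, 0.17]
contact_force: [0.0, -0.1, -1.6]
width: 0.0143
t 21.55 pos [0.4799 0.2818 0.2186] yaw -27.64 w 0.0143 F [ 0.  -0.1 -1.6]
total xyz mm [-13.2  68.6  21. ] turn deg -0.44 rows>= 1.7 tilt 1.0
```

```bash
python3 -m pendant '[[-7,15,10,-0.4],[-13,32,21,-0.4],[-13,50,21,-0.4],[-13,62,21,-0.4],[-13,69,21,-0.4],[-13,69,21,-0.4],[-13,69,21,-0.4]]'; python3 - <<'E'
from h import *
p,d,c,s=grab('wrist','w_k1'); cv2.imwrite('pics/w_k1.png',p[:,:,::-1])
rodinfo('w_k1.npz'); print(s['ee_pos'],s['contact_force'],s['width'])
E
python3 goal.py 0.4782 0.3064 0.15 -27.2
```

```text
clock: 22.13
ee_pos: [0.4783, 0.3061, 0.1494]
ee_rot: [-0.687, 0.688, -0.165, 0.168]
contact_force: [0.4, 0.5, -0.8]
width: 0.0146
t 22.18 pos [0.4787 0.3064 0.1502] yaw -27.25 w 0.0145 F [ 0.3  0.2 -0.9]
total xyz mm [-0.5  0.2 -0.2] turn deg -0.05 rows>= 0.0 tilt 1.0Traceback (most recent call last):
  File "<stdin>", line 3, in <module>
  File "h.py", line 41, in rodinfo
    b=m&(hsv[...,2]<70); v,u=np.nonzero(b); t=(P[b]-mu)@a; tb=(np.percentile(t,1)+np.percentile(t,99))/2
                                                               ~~~~~~~~~~~~~^^^^^
    return _quantile_unchecked(
        a, q, axis, out, overwrite_input, method, keepdims, weights)
    return _ureduce(a,
                    func=_quantile_ureduce_func,
    ...<5 lines>...
                    overwrite_input=overwrite_input,
                    method=method)
    r = func(a, **kwargs)
    result = _quantile(arr,
                       quantiles=q,
    ...<2 lines>...
                       out=out,
                       weights=wgt)
    slices_having_nans = np.isnan(arr[-1, ...])
                                  ~~~^^^^^^^^^
IndexError: index -1 is out of bounds for axis 0 with size 0
```

View pics/w_k1.png

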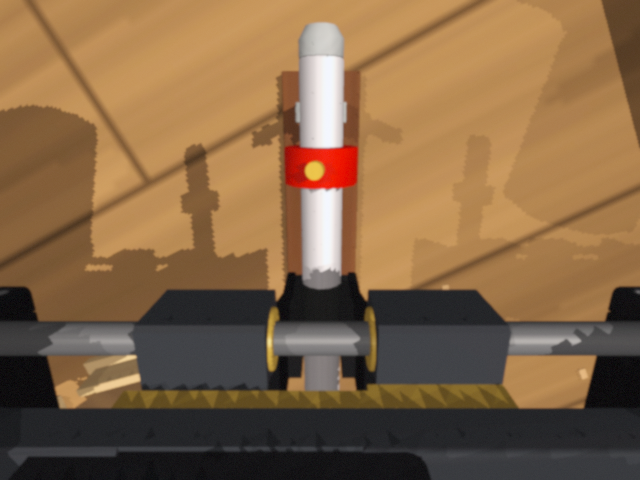

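```bash
python3 - <<'E'
from h import *
mu,a,m,p,P,c,s=rodaxis('w_k1.npz'); Rt=toolR(s)
print('elev',np.degrees(np.arcsin(a[2])),'yaw',np.degrees(np.arctan2(a[1],a[0])),mu)
v,u=np.nonzero(m); print(v.min())
tip=plane(c,321,22.5,mu[2]); print('tip',tip, 'cen by tip', tip+0.11*a)
S=np.array([.4782,.3064]); w=np.array([np.cos(np.radians(-27.2)),np.sin(np.radians(-27.2))]); n=np.array([-w[1],w[0]])
cen=tip+.11*a; print('along',(cen[:2]-S)@w,'across cen',(cen[:2]-S)@n,'across tip',(tip[:2]-S)@n,'mu',(mu[:2]-S)@n)
rd=((cv2.cvtColor(p,cv2.COLOR_RGB2HSV)[...,0]<6))&(cv2.cvtColor(p,cv2.COLOR_RGB2HSV)[...,1]>200); rd[:130]=0; rd[200:]=0
v,u=np.nonzero(rd); zt=np.median(P[rd][:,2]); q=[plane(c,321,r,mu[2]+.013) for r in (np.percentile(v,1),np.percentile(v,99)+1)]; print('collar',[((x-tip)@a).round(4) for x in q],zt)
# clips visible left/right
g=(cv2.cvtColor(p,cv2.COLOR_RGB2HSV)[...,1]<40)&(P[...,2]>.03)&(P[...,2]<.09); v,u=np.nonzero(g); print(len(u))
if len(u): 
  for lo,hi in [(280,300),(340,360)]:
    k=(u>=lo)&(u<hi); print(lo,u[k].min(),u[k].max(),v[k].min(),v[k].max(),P[v[k],u[k]].mean(0), (P[v[k],u[k]].mean(0)[:2]-S)@n,(P[v[k],u[k]].mean(0)[:2]-S)@w)
E
```

```text
elev 0.2469937713228727 yaw -27.63120010501037 [0.39829983 0.34819317 0.16846128]
22
tip [0.37954978 0.3578405  0.16846128] cen by tip [0.4770035  0.30682533 0.16893547]
along -0.001258604629004987 across cen -0.0001686197509601463 across tip 0.0006592095147845076 mu 0.0006493336366007949
collar [np.float64(0.0408), np.float64(0.0553)] 0.1811638251402909
139
280 296 299 102 122 [0.3972716  0.33182009 0.06583432] -0.014383158245810684 -0.08359850978491196
340 343 345 102 122 [0.41057635 0.35794268 0.06626952] 0.01493227305091905 -0.0837056360867313
```

```bash
python3 -m pendant '[[0,15,0,0],[0,35,0,0],[0,55,0,0],[0,70,0,0],[0,78,0,0],[0,80,0,0],[0,80,0,0]]' 0 60; python3 goal.py 0.4782 0.3064 0.031 -27.2
```

```text
clock: 22.77
ee_pos: [0.4795, 0.3065, 0.0706]
ee_rot: [0.687, -0.687, 0.165, -0.168]
contact_force: [0.0, -0.1, -1.1]
width: 0.0144
t 22.77 pos [0.4795 0.3065 0.0706] yaw -27.25 w 0.0144 F [ 0.  -0.1 -1.1]
total xyz mm [-1.4 39.6 -0.7] turn deg -0.05 rows>= 1.0 tilt 1.0
```

```bash
python3 -m pendant '[[-1,6,0,0],[-1,12,-0.5,0],[-1,17,-0.5,0],[-1,22,-0.5,0],[-1,26,-0.5,0],[-1,30,-0.5,0],[-1,33,-0.5,0],[-1,36,-0.5,0]]'; python3 goal.py 0.4782 0.3064 0.031 -27.2
```

```text
clock: 23.43
ee_pos: [0.4791, 0.3062, 0.0359]
ee_rot: [0.687, -0.687, 0.164, -0.169]
contact_force: [-0.6, -1.6, 0.9]
width: 0.014
t 23.43 pos [0.4791 0.3062 0.0359] yaw -27.2 w 0.014 F [-0.6 -1.6  0.9]
total xyz mm [-0.9  4.9 -0.3] turn deg -0.0 rows>= 0.1 tilt 1.0
```

```bash
python3 -m pendant '[[0,2,0,0],[0,4,0,0],[0,5,0,0],[0,6,0,0],[0,7,0,0],[0,7,0,0]]'; python3 goal.py 0.4782 0.3064 0.031 -27.2
```

```text
clock: 23.93
ee_pos: [0.4788, 0.3056, 0.0299]
ee_rot: [-0.687, 0.688, -0.164, 0.168]
contact_force: [-3.8, -4.4, 9.1]
width: 0.0145
t 23.93 pos [0.4788 0.3056 0.0299] yaw -27.18 w 0.0145 F [-3.8 -4.4  9.1]
total xyz mm [-0.9 -1.1  0.4] turn deg 0.02 rows>= 0.0 tilt 1.0
```

```bash
python3 -m pendant '[[0,1,0,0],[0,2,0,0],[0,2,0,0],[0,2,0,0]]'; python3 - <<'E'
from h import *
p,d,c,s=grab('wrist','w_k2'); cv2.imwrite('pics/w_k2.png',p[:,:,::-1])
mu,a,m,p,P,c,s=rodaxis('w_k2.npz'); print(mu,np.degrees(np.arcsin(a[2])),np.degrees(np.arctan2(a[1],a[0])),s['contact_force'])
E
```

```text
clock: 24.27
ee_pos: [0.4788, 0.3056, 0.0298]
ee_rot: [-0.687, 0.688, -0.164, 0.168]
contact_force: [-5.5, -3.1, 13.4]
width: 0.0145
[0.39942869 0.34731648 0.04968445] 2.0726204988567685 -27.026476736010935 [-5.54923388 -3.1013019  13.41999075]
```

View pics/w_k2.png

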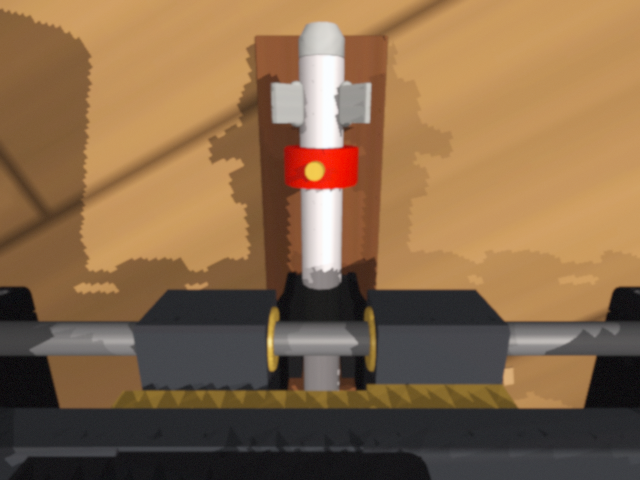

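```bash
python3 -m pendant '[[0,-1,0,0],[0,-2,0,0],[0,-2,0,0],[0,-2,0,0],[0,-2,0,0],[0,-2,0,0]]' 0.5; python3 -m pendant '[[0,-10,0,0],[0,-30,0,0],[0,-60,0,0],[0,-95,0,0],[0,-130,0,0],[0,-160,0,0],[0,-175,0,0],[0,-175,0,0]]'; python3 - <<'E'
from h import *
p,d,c,s=grab('wrist','w_k3'); cv2.imwrite('pics/w_k3.png',p[:,:,::-1]); print(s['contact_force'])
p,d,c,s=grab('scene','s_k3'); crop(p,350,110,480,240,5,'s_k3')
E
```

```text
clock: 24.82
ee_pos: [0.4789, 0.3057, 0.0316]
ee_rot: [-0.687, 0.688, -0.164, 0.168]
contact_force: [0.9, 0.4, 0.1]
width: 0.0412
clock: 25.48
ee_pos: [0.4797, 0.3079, 0.2123]
ee_rot: [0.69, -0.685, 0.161, -0.17]
contact_force: [0.5, -0.1, -0.3]
width: 0.0434
[ 0.5116382  -0.11347911 -0.31620673]
```

View pics/w_k3.png

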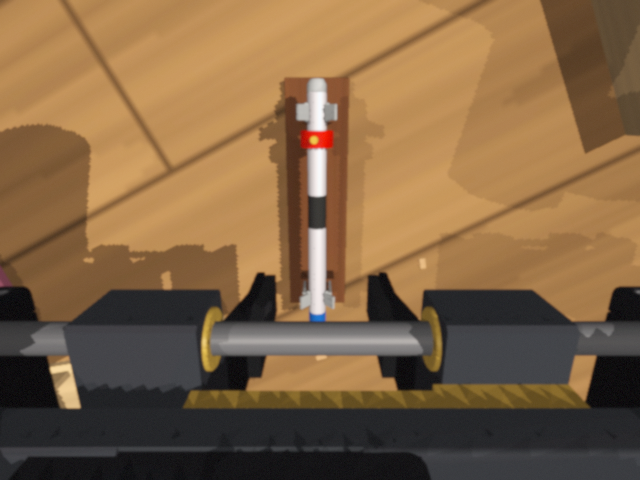

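View pics/s_k3.png

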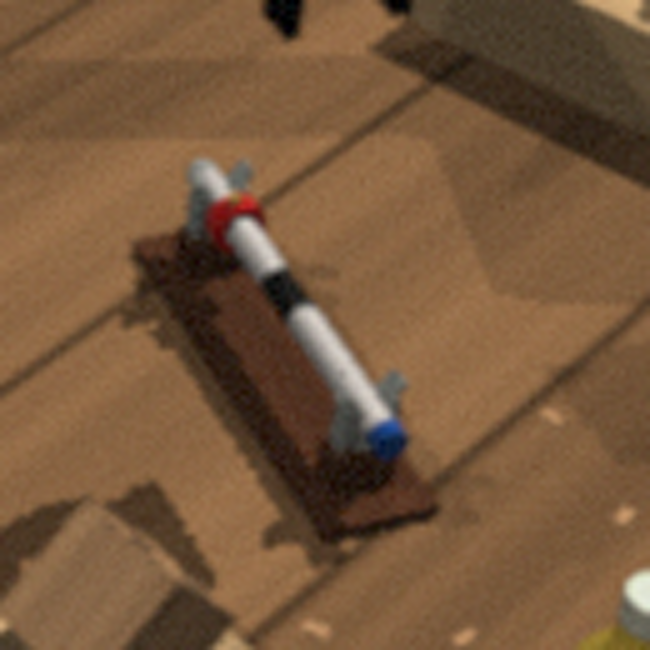

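```bash
python3 - <<'E'
from h import *
z=np.load('w_k3.npz',allow_pickle=True); p,d,c,s=z['p'],z['d'],z['c'].item(),z['s'].item(); P=pts(c,d)
hsv=cv2.cvtColor(p,cv2.COLOR_RGB2HSV)
S=np.array([.4782,.3064]); w=np.array([np.cos(np.radians(-27.2)),np.sin(np.radians(-27.2))]); n=np.array([-w[1],w[0]])
m=np.zeros(d.shape,bool); m[125:292,305:330]=1; m[132:148]=0
m&=(P[...,2]>.045)&(P[...,2]<.07)&(((hsv[...,1]<60)&(hsv[...,2]>140))|(hsv[...,2]<70))
for a,b in [(120,131),(150,175),(175,195),(200,225),(230,255),(255,285)]:
    k=m.copy(); k[:a]=0;k[b:]=0; Q=P[k]; print(a,len(Q),'top z',np.percentile(Q[:,2],90).round(4),'across',((Q[:,:2]-S)@n).mean().round(4),'along',((Q[:,:2]-S)@w).mean().round(4))
mu,a,mm,*_=rodaxis('w_k3.npz',u0=305,u1=330,v0=150,v1=275); print('elev',np.degrees(np.arcsin(a[2])),'yaw',np.degrees(np.arctan2(a[1],a[0])),mu,'across',(mu[:2]-S)@n)
bk=m&(hsv[...,2]<70); v,u=np.nonzero(bk); q=plane(c,u.mean(),(v.min()+v.max())/2,.057); print('cen along',(q[:2]-S)@w,'across',(q[:2]-S)@n)
col=np.arange(60,160); print([(r,hsv[r,317].tolist()) for r in list(range(74,84))+list(range(127,133))+list(range(145,152))])
E
```

```text
120 105 top z 0.0587 across 0.0007 along -0.0715
150 448 top z 0.0587 across 0.0001 along -0.0432
175 357 top z 0.0587 across 0.0001 along -0.024
200 399 top z 0.0592 across -0.0 along 0.0003
230 425 top z 0.0586 across 0.0003 along 0.0285
255 506 top z 0.0588 across 0.0002 along 0.0555
elev -0.10274491649731593 yaw -27.088408261408812 [0.47888207 0.30619927 0.04948819] across 0.00013323985795237614
cen along 0.0004141071822787783 across -8.494181033225757e-05
[(74, [17, 135, 202]), (75, [16, 135, 200]), (76, [16, 129, 193]), (77, [14, 94, 181]), (78, [14, 38, 187]), (79, [15, 15, 203]), (80, [21, 9, 210]), (81, [20, 7, 213]), (82, [20, 7, 215]), (83, [25, 7, 216]), (127, [0, 2, 246]), (128, [0, 3, 246]), (129, [176, 7, 240]), (130, [0, 31, 231]), (131, [0, 101, 232]), (132, [1, 193, 241]), (145, [3, 227, 243]), (146, [2, 218, 245]), (147, [1, 173, 235]), (148, [1, 85, 217]), (149, [2, 21, 218]), (150, [4, 8, 235]), (151, [0, 3, 244])]
```

```bash
python3 - <<'E'
from h import *
z=np.load('w_k3.npz',allow_pickle=True); c=z['c'].item()
a=np.array([np.cos(np.radians(-27.2)),np.sin(np.radians(-27.2))])
t=plane(c,317,77.3,.052)[:2]; f=plane(c,317,131.2,.0625)[:2]; b=plane(c,317,147.8,.0625)[:2]; bd=plane(c,317,212,.0575)[:2]
print('from tip',(f-t)@a,(b-t)@a); 
# w_g black band reference: collar rear relative to band centre
p,d,cc=load('w_k3.npz'); hsv=cv2.cvtColor(p,cv2.COLOR_RGB2HSV); v=np.nonzero(hsv[180:240,317,2]<90)[0]+180; bd=plane(c,317,(v.min()+v.max()+1)/2-.5,.0575)[:2]
print('collar face from band centre',(bd-f)@a,(bd-b)@a,'=> reading',.11-((bd-f)@a)-.01,.11-((bd-b)@a)-.024)
E
```

```text
from tip 0.04157247232578909 0.054766886583112545
collar face from band centre 0.06936764593939264 0.0561732316820692 => reading 0.03063235406060736 0.029826768317930803
```

```bash
python3 - <<'E'
from h import *
p,d,c,s=grab('top','t_end'); p0=np.load('top0.npz',allow_pickle=True)['p']
for nm,(u0,v0,u1,v1) in dict(glue=(215,135,260,180),brush=(300,115,335,205),b0=(355,165,382,192),b1=(383,143,408,168)).items():
    a,b=[cv2.cvtColor(x[v0:v1,u0:u1],cv2.COLOR_RGB2GRAY).astype(np.float32) for x in (p0,p)]
    print(nm,cv2.phaseCorrelate(a,b))
print(s['clock'],s['qd'].round(3) if hasattr(s['qd'],'round') else s['qd'])
cv2.imwrite('pics/t_end.png',p[:,:,::-1])
E
```

```text
glue ((0.44924477038862065, 0.6335703507681281), 0.9557780599005429)
brush ((0.04015731820754098, 0.056010071784996285), 1.016649380730994)
b0 ((0.6781070948773014, 0.48244414879749975), 0.9088044997268907)
b1 ((0.5591885839466055, 0.622295571862697), 0.9030560371398926)
25.5833 [-0.     0.031 -0.039 -0.005  0.002  0.001]
```

View pics/t_end.png

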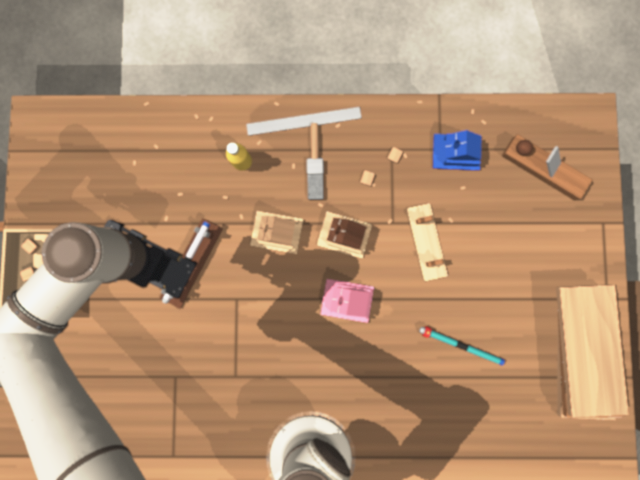

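The gauge is in the rack, and the bottle (237,155), brush (315,160) and blanks (368,178), (396,155) look unmoved in the top view. I'm handing in.

```bash
python3 -m pendant '[[0,-5,0,0],[0,-5,0,0],[0,-5,0,0]]'; python3 -c "
from cell import env
print(env.hand_in())"
```

```text
clock: 25.88
ee_pos: [0.4771, 0.3058, 0.2105]
ee_rot: [-0.686, 0.689, -0.164, 0.168]
contact_force: [0.0, -0.1, 0.1]
width: 0.0438
the job is handed in; nothing more can be done
None
```

The gauge was bottomed out in the dark block's hole, drawn out, and snapped into both rack clips. I handed the job in at about 26 s; it reported no verdict.

**How it was done:** The moves cannot lean the tool, so I tilted the rod to 40° by pivoting it in a light grip as it came off its rests, then gripped hard. The tip met the hole floor at about 7.6 N along the hole, with the tip measured 39.8 mm deep and the collar against the block. After drawing it out I lowered it level onto the rests, regripped at the black band, and pushed it down into the clips, ending at about 13 N.

**Last checks before hand-in:**
- **Position:** the rod's middle measured within 0.5 mm of the rack seat across and along. Its axis was at about 49.5 mm high, level within 0.1° and within 0.2° of the rack's axis.
- **Collar:** it read about 0.030.
- **Loose objects:** the bottle, brush and blanks shifted by less than 1 pixel (about 2 mm) in the top view.
- **Robot:** the arm was clear above the rack with no contact force.

**Readings that disagreed:**
- **Tilt in the clips:** one picture taken while still pressing gave about 2° of tilt. Clip pixels probably got into that fit, and it read level after release.
- **Top camera:** it sits about 2 pixels off from the wrist camera, so I worked from the wrist camera.

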